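Jack up the soldering hearth and hold it

TASK

The front edge of the hinged soldering hearth has to be held up so that a colleague can set its levelling feet. Stand the little blue lever jack flat on the bench with its saddle centred under the red lift lug, give the red pump handle a full trial stroke and let it come all the way up again, then push the handle down fully and finish while still holding it down, with the hearth carried by the jack alone. Do not touch the hearth with the robot, and leave the other things on the bench where they are.

Things in the scene. Friction and masses are not known exactly. Their poses are not given: they have to be found in the camera images.
- jack: Loose blue lever jack, about 0.87 kg. Origin: underside of its base plate, 2.5 mm from the plate's middle; z up, +x towards the saddle, the pump handle points to -x. Base plate 195 (x from -100 to +95) x 64 x 8 mm. Upright grip block centred on the origin, 46 mm along x, 36 mm across y, from the plate up to 82 mm high: pick the jack up by it, across y, from above. The ram stands at x = +65 mm; the handle's pivot lies at x = -14 mm, z = 55 mm.
- saddle (a point): Centre of the top face of the jack's dark round saddle (32 mm diameter), at x = +65 mm in the jack's frame; 60 mm above the bench when the handle is up, 100 mm when the handle is fully down.
- handle_grip (a point): Point on the centre line of the pump handle's red grip (20 mm diameter, round, 61 mm long), 120 mm from the pivot and 16 mm before its end. With the handle up, the handle rises 0.5 rad above level towards its end, this point 113 mm above the bench; fully down it is level, this point 55 mm above the bench and at x = -134 mm in the jack's frame.
- pump_handle (a joint): Angle of the pump handle, rad: 0 up (rest, held up by a spring), 0.5 fully down. The saddle rises 80 mm per rad. There is no ratchet: let go, the handle comes up and the saddle sinks, slowly (damped, within about 1 s). Pushing at the grip takes 2 to 4 N without load and about 12 N with the hearth on it, up to 19 N while moving (damped: push slowly); push at the end of the grip from above.
- lift_point (a point): Centre of the underside of the red lift lug (34 mm wide, 50 mm out from the hearth's front edge, yellow dot on top) clamped somewhere along the front edge of the hearth; the point lies 30 mm in front of the edge, 76 mm above the bench at rest, about 100 mm when the jack is fully up (the deck tilts about a hinge line 215 mm behind its front edge). It is open below and in front. The lug's top is 88 mm high. Axes as those of hearth_frame, tilting with the hearth.
- hearth_frame: Fixed frame of the soldering hearth. Origin on the bench under the middle of the hearth's front edge; +x away from the robot's side into the hearth, its yaw tells how the front edge (along y, 300 mm) is turned. Deck underside 76 mm, pale bricks on top up to 130 mm high. Two short bare steel tabs 128 mm either side of the middle are bumpers, not lift points. Feet and rails lie 20 mm or more behind the front edge.
- dish: Steel dish, 100 mm diameter, 32 mm high, bystander. Origin under its centre.
- flux_bottle: White bottle with red cap, 66 mm diameter, 150 mm high, bystander. Origin under its centre.
- shot_jar: Copper-coloured jar with red cap, 72 mm diameter, 100 mm high, bystander. Origin under its centre.
- parts_box: Clear parts box 100 x 130 x 40 mm, bystander. Origin under its centre.
- hammer: Hammer lying on the bench, about 260 mm long, bystander. Origin at its middle.
- screwdriver: Screwdriver lying on the bench, about 200 mm long, bystander. Origin at its middle.
Things that resemble listed ones, but are neither listed nor needed, are in the scene too. Of the things like the jack, leave any that is green; of the rest the larger one is meant.

How it is judged:
On the way, in this order (a step that is already met when the one before it is completed fails the run):
1. the jack stands flat and still, saddle under the lift lug, handle up (horizontal distance between saddle and lift_point below 0.01 m and height (world z) of jack below 0.005 m and angle between jack's own z axis and vertical below 0.05 rad and value of joint pump_handle below 0.08 rad and linear speed of jack below 0.02 m/s), for 0.2 s.
2. trial stroke: handle down, the hearth raised by the jack (value of joint pump_handle above 0.4 rad and height (world z) of lift_point above 0.088 m and contact force between jack and hearth_frame above 3 N), for 0.05 s.
3. handle let up again, hearth back down (value of joint pump_handle below 0.08 rad and height (world z) of lift_point below 0.079 m), for 0.05 s.
At the end, for the whole second after the job is handed in: Fingers still push on the jack with over 2 N, handle still and beyond 0.40 of 0.5 rad; lift point over 88 mm high (76 at rest), hearth bearing on the jack with over 3 N, untouched by the robot; saddle within 12 mm sideways of the lift point; jack flat on the bench (0.05 rad, 5 mm) (all of step 2 and horizontal distance between saddle and lift_point below 0.012 m and height (world z) of jack below 0.005 m and angle between jack's own z axis and vertical below 0.05 rad and contact force between the fingers and jack above 2 N and linear speed of jack below 0.02 m/s and velocity of joint pump_handle between -0.05 and 0.05 rad/s and contact force between each of the arm, the fingers and hearth_frame below 0.5 N); the arm keeps its last pose, push and grip.
It fails at once if the robot pushed against the hearth (contact force between any of the arm, the fingers and hearth_frame above 2 N).
It fails at once if a bystander was moved by more than 25 mm (distance of any of dish, flux_bottle, shot_jar, parts_box, hammer, screwdriver from where it was at the start of the episode above 0.025 m).
It also fails if it takes over 58 s, if anything falls off the work surface, if the arm or the gripper's body presses on something with over 40 N, if the wrist force passes 120 N, or if a joint passes its speed limit or range.

ROBOT

A 7-joint arm with a two-finger parallel gripper is mounted at the origin on the work surface. World frame = base frame: x ahead of the robot, y to its left, z up, the work surface at z = 0. Lengths are in m, angles in rad, forces in N, time in s.
With the tool pointing down it reaches from about 0.425 to 0.875 m from the base axis. Payload 4.7 kg.
Tool frame: the origin (TCP) lies on the centre line of the jaws, within the pads' length; the fingertips stand ahead of it and the grasp point (between the pads) lies 8 mm behind it (ctrl.finger_overhang is the x of the fingertips in the tool frame, in m); x points along the fingers, z is the direction in which the jaws open and shut, and the axes are right-handed (so a half turn about x gives the same grasp; the last joint's range is limited). The gripper opens to 87 mm and grips with 3 to 60 N. Pads are 19 mm wide; open, the fingers measure 117 mm over their backs; the gripper's body (75 mm by 190 mm) begins 51 mm behind the grasp point.
Start: joints at [1.236, 0.321, -0.07, 1.45, 0.023, 1.371, -0.057], TCP at [0.222, -0.611, 0.234] pointing down, gripper open.
Joint ranges: [-2.86, 2.86], [-0.3, 2.09], [-1.38, 1.24], [0.06, 2.45], [-1.56, 4.7], [0.09, 2.05], [-2.69, 2.69]. Speed limits (rad/s): [2.57, 2.57, 3.14, 3.14, 3.14, 3.14, 3.14].

INTERFACE

Orientations are given as a rotation vector (axis times angle).
In Python, from bench import readout, viewer, job, nets, ctrl gives the robot as it stands.
- The arm moves only by the shell command python3 -m creep 'ROWS' [FORCE]. ROWS is JSON, a list of rows, each an object with "linear": the shift along the tool's x, y, z in m, a list of three; "twist": the turn, a rotation vector about the tool's x, y, z in degrees, a list of three; "fingers": the gripper's target within -1 to 1 (shut at 1, half-way at 0, fully open at -1). A call has 1 to 8 rows; each row is the pose to reach, as a shift and turn from the pose commanded when the call began, along the tool's axes at that moment; what a row does not reach only later rows make up. A row lasts 1/12 s, in which the tool goes at most 41.7 mm and 7.16 degrees, less where a joint would pass 70% of its speed; a pose out of reach is approached as far as the arm can. A call with a gripper value outside its range is refused whole. The fingers move at their own pace and stop on an object; FORCE is the grip in N (left out, the last holds). Time passes only in rows, so rows that repeat a pose let the fingers close. It gives the time, the measured TCP pose, the force and the opening at its end, in the units of the state.
- readout.get_state(): the state, without advancing time (a new reading comes with each control period).
- viewer.get_image(name): name is "scene" or "side" or "wrist"; returns (picture, depth): 400x640x3 uint8, red, green, blue; 400x640 float32, m along the optical axis (not along the pixel's ray), 0 where there is no reading.
- viewer.camera_params(name): a dict with "K" (3x3 intrinsics, pixels), "cam_to_world" (4x4, takes a point from camera to world coordinates). Camera axes: x right, y down, z forward; pixel columns grow to the right and rows downward; lengths in m; the calibration is good to about 2 mm. A picture is of the moment at which its call begins: read the wrist's pose just before it. camera_params takes no time and is no camera call; for the wrist camera it gives the pose at the moment of the call.
- job.close_job(): hands the job in, once; it reports no verdict.
Trained networks look in the newest picture that a camera, given by its name, has taken for a name from the list of things; names that differ only in an ending like _2 or _b are one class to them, and where a whole thing is asked for, a point or a joint stands for the part that bears it (a point fixed in the world has none). Each returns a list of dicts, best first, with "conf" (0 to 1); they miss things now and then, are a little off and sometimes report something else, mostly with a low value. They report only what shows in the picture. A call takes as long as a camera call. They do not tell look-alikes from the thing itself.
- nets.boxes_of(camera, label): "centre" ([x, y, z] in m, in world coordinates, good to about 4 mm: the middle of the surface that is visible of it).
- nets.place_of(camera, label): "centre" ([x, y, z] in m, in world coordinates, good to about 4 mm: a listed point, or the origin of a listed thing).
The state is a dict: "time": time; "joint_positions": joint angles; "qd": joint speeds; "joint_torque": joint torques, N m; "position": TCP position; "tool_rot": TCP orientation; "ft_force": force on the tool from outside, world axes, zero at the start; "torque": the same for the moment, N m; "grip_width": opening from 0.0 (shut) to 1.0 (fully open).
Only numpy, scipy, OpenCV 4.12 (cv2) and the standard library are available. Lean on these libraries where they do the work, as an engineer would, in place of code of your own. Each camera call takes 0.05 s, during which the arm holds its last target.

## Working session

There is one attempt and no reset: what is moved stays moved. The work goes in short steps, Python scripts to look and compute and a shell command to move; the robot and the scene stay as the last step left them, time stands still between calls to the robot, and variables do not carry over. Pictures are saved under pics/ and viewed, and the job is handed in when it is done.

```bash
ls; mkdir -p pics; cat > h.py <<'E'
import numpy as np, cv2
from bench import readout, viewer, job, nets, ctrl
from scipy.spatial.transform import Rotation as R
def snap(n,f):
    p,d=viewer.get_image(n); cv2.imwrite('pics/'+f,cv2.cvtColor(p,cv2.COLOR_RGB2BGR)); return p,d
def cloud(n,d):
    c=viewer.camera_params(n);K=np.array(c['K']);T=np.array(c['cam_to_world'])
    v,u=np.mgrid[:d.shape[0],:d.shape[1]]
    P=np.stack([(u-K[0,2])/K[0,0]*d,(v-K[1,2])/K[1,1]*d,d],-1)
    return P@T[:3,:3].T+T[:3,3]
E
python3 - <<'E'
from h import *
np.set_printoptions(precision=4,suppress=True)
s=readout.get_state()
for k,v in s.items(): print(k,np.round(v,4))
print(ctrl.finger_overhang, R.from_rotvec(s['tool_rot']).as_matrix())
for n in ['scene','side','wrist']:
    p,d=snap(n,n+'0.png'); np.savez(n+'0.npz',p=p,d=d,P=cloud(n,d))
E
```

```text
pics
time 0.0
joint_positions [ 1.2361  0.3218 -0.0701  1.4517  0.0226  1.3708 -0.0569]
qd [-0.0016 -0.0008 -0.0008 -0.0002  0.0017  0.0001 -0.0004]
joint_torque [ -0.0001 -49.1289  -0.404  -31.2527  -0.0639   0.0436   0.0002]
position [ 0.2219 -0.6104  0.2325]
tool_rot [ 0.9495  1.3559 -0.9479]
ft_force [-0.6497  0.4221 -0.1483]
torque [-0.0477  0.0335  0.0292]
grip_width 0.9988
0.011 [[-0.0007  0.9398  0.3418]
 [ 0.0017  0.3418 -0.9398]
 [-1.     -0.0001 -0.0018]]
```

View pics/scene0.png

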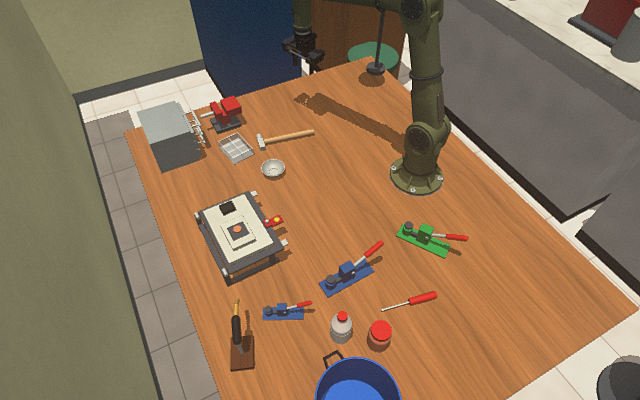

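View pics/side0.png

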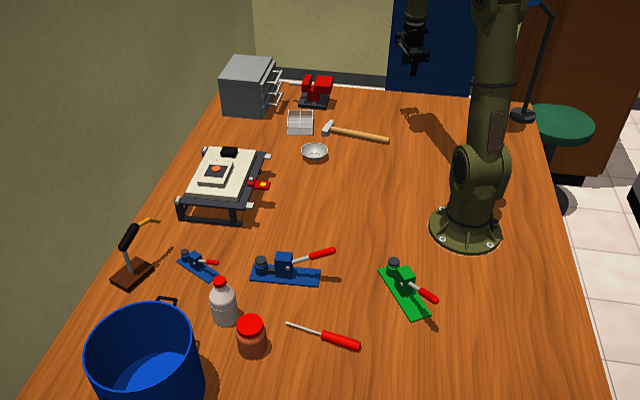

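View pics/wrist0.png

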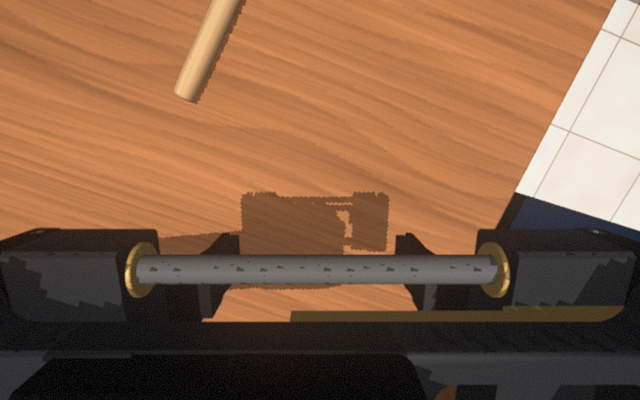

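The scene view shows the meant jack (larger blue) at about (347,272), with a smaller blue one at (285,312) and a green one at (430,238). The red lug with its yellow dot is at (277,221), on the hearth's robot-side edge, between steel tabs at about (252,196) and (283,243). Next I'll measure these.

```bash
python3 - <<'E'
from h import *
np.set_printoptions(precision=4,suppress=True)
for cam in ['scene','side']:
    viewer.get_image(cam)
    for l in ['jack','saddle','handle_grip','lift_point','hearth_frame']:
        print(cam,l,[(np.round(r['centre'],4).tolist(),round(r['conf'],2)) for r in nets.place_of(cam,l)][:4])
for cam in ['scene','side']:
    z=np.load(cam+'0.npz');P=z['P'];p=z['p'].astype(int)
    hsv=cv2.cvtColor(z['p'],cv2.COLOR_RGB2HSV)
    h,s,v=[hsv[...,i].astype(int) for i in range(3)]
    # yellow dot
    m=(h>20)&(h<33)&(s>180)&(v>150)&(P[...,2]>0.06)&(P[...,2]<0.11)
    print(cam,'yellow',m.sum(),np.median(P[m],0))
    ml=((h<8)|(h>172))&(s>150)&(v>90)&(np.linalg.norm(P-np.median(P[m],0),axis=-1)<0.05)
    print(' red lug',ml.sum(),P[ml].mean(0),P[ml].min(0),P[ml].max(0))
    b=(h>100)&(h<120)&(s>120)&(P[...,2]<0.1)&(P[...,2]>-0.01)
    n,lab,st,cen=cv2.connectedComponentsWithStats(b.astype(np.uint8))
    for i in range(1,n):
        if st[i,4]>80: 
            Q=P[lab==i]; print(' blue',st[i],cen[i],Q.mean(0))
E
```

```text
scene jack [([0.1771, 0.2829, 0.0009], 0.86), ([0.7646, 0.2952, 0.0033], 0.76), ([0.5096, 0.286, -0.0008], 0.56)]
scene saddle [([0.2142, 0.2213, 0.0578], 0.43), ([0.3956, -0.4523, -0.0028], 0.41), ([0.5727, 0.2875, 0.0628], 0.4)]
scene handle_grip [([0.1186, 0.382, 0.1081], 0.66), ([0.6907, 0.3303, 0.0804], 0.62), ([0.3898, 0.2759, 0.1052], 0.61), ([0.3906, -0.4521, -0.0049], 0.21)]
scene lift_point [([0.6672, -0.0334, 0.0025], 0.71), ([0.6417, -0.0027, 0.0798], 0.49)]
scene hearth_frame [([0.6711, -0.0343, 0.0004], 0.9)]
side jack [([0.7623, 0.3005, -0.0048], 0.71), ([0.5107, 0.2831, -0.0012], 0.66), ([0.1704, 0.278, 0.0027], 0.61)]
side saddle [([0.2114, 0.2267, 0.0567], 0.55), ([0.8014, 0.2781, 0.0404], 0.48)]
side handle_grip [([0.3918, 0.2786, 0.1101], 0.75), ([0.1121, 0.3825, 0.1145], 0.54), ([0.6926, 0.334, 0.0758], 0.5)]
side lift_point [([0.6377, -0.0064, 0.0758], 0.78)]
side hearth_frame []
scene yellow 15 [0.6408 0.     0.0862]
 red lug 96 [0.656  0.0042 0.0889] [ 0.622  -0.024   0.0804] [0.6885 0.0195 0.1011]
 blue [238   7  55  31 568] [267.4859  21.1813] [ 0.0854 -1.3459  0.0493]
 blue [319 267  54  30 214] [341.028  283.8458] [0.5375 0.302  0.0075]
 blue [263 308  40  12 161] [284.5155 315.9379] [0.7607 0.3147 0.0038]
 blue [ 321  374   70   26 1063] [353.7244 390.3095] [0.6793 0.6223 0.0095]
side yellow 16 [0.64   0.0006 0.0873]
 red lug 109 [0.6555 0.0035 0.0891] [ 0.6204 -0.0301  0.076 ] [0.688  0.022  0.1028]
 blue [390  23  15  23 157] [394.9363  31.9809] [ 0.3017 -1.348   0.0569]
 blue [ 423   26   53   26 1060] [449.8764  38.483 ] [ 0.0254 -1.3475  0.0445]
 blue [177 251  42  32 566] [197.1608 266.2968] [0.7562 0.3093 0.0173]
 blue [ 249  252   72   35 1348] [285.3205 272.2626] [0.5033 0.294  0.0249]
 blue [  98  329   92   62 3859] [142.6774 359.4532] [0.7714 0.6257 0.0355]
 blue [182 359  23  41 391] [196.5269 387.156 ] [0.613  0.6858 0.0641]
```

```bash
python3 - <<'E'
from h import *
np.set_printoptions(precision=4,suppress=True)
for cam in ['scene','side']:
    z=np.load(cam+'0.npz');P=z['P']
    hsv=cv2.cvtColor(z['p'],cv2.COLOR_RGB2HSV)
    h,s,v=[hsv[...,i].astype(int) for i in range(3)]
    b=(h>100)&(h<120)&(s>120)
    near=(abs(P[...,0]-0.51)<0.13)&(abs(P[...,1]-0.285)<0.1)
    m=b&near&(P[...,2]>0.002)&(P[...,2]<0.014)
    Q=P[m][:,:2].astype(np.float32); print(cam,'plate',len(Q),cv2.minAreaRect(Q))
    m=b&near&(P[...,2]>0.077)&(P[...,2]<0.09); Q=P[m][:,:2].astype(np.float32); print(' block top',len(Q),Q.mean(0),cv2.minAreaRect(Q))
    m=near&((h<8)|(h>172))&(s>150)&(P[...,2]>0.06); Q=P[m]; print(' grip',Q.mean(0),Q.min(0),Q.max(0))
    # hearth deck
    m=(P[...,2]>0.06)&(P[...,2]<0.14)&(P[...,0]>0.6)&(P[...,0]<1.1)&(abs(P[...,1]+0.03)<0.2)&~(s>150)
    Q=P[m][:,:2].astype(np.float32); print(' hearth',cv2.minAreaRect(Q), Q.min(0),Q.max(0))
    cp=viewer.camera_params(cam); print(np.array(cp['cam_to_world'])[:3,3])
s=readout.get_state(); Rt=R.from_rotvec(s['tool_rot']).as_matrix()
T=np.array(viewer.camera_params('wrist')['cam_to_world']); print('wristcam in tool',Rt.T@(T[:3,3]-s['position']),'fwd',Rt.T@T[:3,2],'right',Rt.T@T[:3,0])
for c in ['dish','flux_bottle','shot_jar','parts_box','hammer','screwdriver']:
    print(c,[(np.round(r['centre'],3).tolist(),round(r['conf'],2)) for r in nets.place_of('side',c)][:2])
E
python3 - <<'E'
import cv2
a=cv2.imread('pics/scene0.png')[170:290,180:400];cv2.imwrite('pics/c1.png',cv2.resize(a,None,fx=3.5,fy=3.5,interpolation=2))
E
```

```text
scene plate 240 ((0.5089378356933594, 0.2870279550552368), (0.19021302461624146, 0.06142628192901611), 2.466341257095337)
 block top 53 [0.5107 0.2848] ((0.5109431743621826, 0.28612712025642395), (0.03128891438245773, 0.04309546947479248), 88.82398223876953)
 grip [0.4087 0.2833 0.1107] [0.3804 0.2711 0.0928] [0.4389 0.2921 0.1338]
 hearth ((0.7609822750091553, -0.02517881989479065), (0.26803216338157654, 0.30674833059310913), 1.8238286972045898) [ 0.6256 -0.1798] [0.8992 0.13  ]
[0.9404 0.8694 1.3404]
side plate 790 ((0.5071824193000793, 0.2871222198009491), (0.19331295788288116, 0.06689818948507309), 2.845968723297119)
 block top 158 [0.5093 0.2876] ((0.5094872713088989, 0.2865400016307831), (0.043776512145996094, 0.03811182081699371), 12.108015060424805)
 grip [0.4078 0.2851 0.109 ] [0.3801 0.274  0.0877] [0.4382 0.2936 0.1315]
 hearth ((0.7722431421279907, -0.024186939001083374), (0.24629271030426025, 0.30923181772232056), 2.4034783840179443) [ 0.6463 -0.1816] [0.9009 0.1308]
[0.2516 1.2289 1.1202]
wristcam in tool [-0.1507  0.0657 -0.001 ] fwd [ 0.97   -0.243  -0.0009] right [ 0.0009 -0.0001  1.    ]
dish [([0.528, -0.297, 0.001], 0.7), ([0.574, 0.284, 0.061], 0.44)]
flux_bottle [([0.627, 0.448, 0.0], 0.66)]
shot_jar [([0.536, 0.526, -0.001], 0.81)]
parts_box [([0.621, -0.487, -0.0], 0.69), ([0.628, 0.448, -0.0], 0.19)]
hammer [([0.396, -0.454, 0.004], 0.86)]
screwdriver [([0.369, 0.469, 0.0], 0.67), ([0.638, -0.007, 0.073], 0.2)]
```

View pics/c1.png

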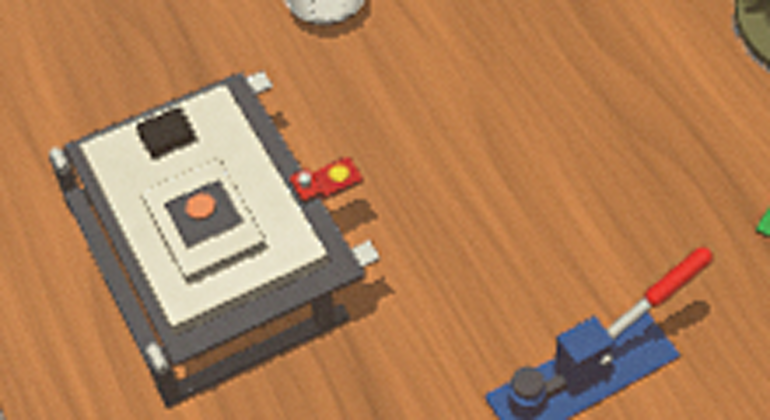

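```bash
cat >> h.py <<'E'
def down(yaw):
    c,s=np.cos(yaw),np.sin(yaw)
    y=np.array([c,s,0]);x=np.array([0,0,-1.]);return np.stack([x,y,np.cross(x,y)],1)
def go(xyz,yawdeg):
    s=readout.get_state();Rt=R.from_rotvec(s['tool_rot']).as_matrix()
    d=Rt.T@(np.array(xyz)-s['position']);tw=R.from_matrix(Rt.T@down(np.radians(yawdeg))).as_rotvec(degrees=True)
    print('t',round(s['time'],2),'pos',np.round(s['position'],4),'lin',np.round(d,4),'tw',np.round(tw,2),'F',np.round(s['ft_force'],1),'g',round(float(s['grip_width']),3))
E
python3 -m creep '[{"linear":[0,0.419,-0.337],"twist":[17.4,0,0],"fingers":-1},{"linear":[0,0.419,-0.337],"twist":[17.4,0,0],"fingers":-1},{"linear":[0,0.419,-0.337],"twist":[17.4,0,0],"fingers":-1},{"linear":[0,0.419,-0.337],"twist":[17.4,0,0],"fingers":-1},{"linear":[0,0.419,-0.337],"twist":[17.4,0,0],"fingers":-1},{"linear":[0,0.419,-0.337],"twist":[17.4,0,0],"fingers":-1},{"linear":[0,0.419,-0.337],"twist":[17.4,0,0],"fingers":-1},{"linear":[0,0.419,-0.337],"twist":[17.4,0,0],"fingers":-1}]' 20
python3 -c "
from h import *
go([0.48,0.28,0.24],2.5)"
```

```text
time: 1.72
position: [0.3955, -0.324, 0.2339]
tool_rot: [1.176, 1.229, -1.176]
ft_force: [0.6, 0.6, -1.3]
grip_width: 1.003
t 1.72 pos [ 0.3955 -0.324   0.2339] lin [-0.0066  0.1115 -0.5995] tw [ 0.07  0.05 -0.02] F [ 0.6  0.6 -1.3] g 1.003
```

```bash
python3 -m creep '[{"linear":[0,0.112,-0.6],"twist":[0,0,0],"fingers":-1},{"linear":[0,0.112,-0.6],"twist":[0,0,0],"fingers":-1},{"linear":[0,0.112,-0.6],"twist":[0,0,0],"fingers":-1},{"linear":[0,0.112,-0.6],"twist":[0,0,0],"fingers":-1},{"linear":[0,0.112,-0.6],"twist":[0,0,0],"fingers":-1},{"linear":[0,0.112,-0.6],"twist":[0,0,0],"fingers":-1},{"linear":[0,0.112,-0.6],"twist":[0,0,0],"fingers":-1},{"linear":[0,0.112,-0.6],"twist":[0,0,0],"fingers":-1}]'
python3 -c "
from h import *
snap('wrist','w_mid.png')
go([0.51,0.2865,0.24],2.5)"
```

```text
time: 2.38
position: [0.441, 0.0063, 0.2339]
tool_rot: [1.176, 1.228, -1.176]
ft_force: [1.4, -0.2, -0.1]
grip_width: 0.999
t 2.43 pos [0.4419 0.0162 0.2344] lin [-0.0043  0.0832 -0.266 ] tw [ 0.73 -0.22 -0.17] F [-0.   7.8  1. ] g 1.002
```

View pics/w_mid.png

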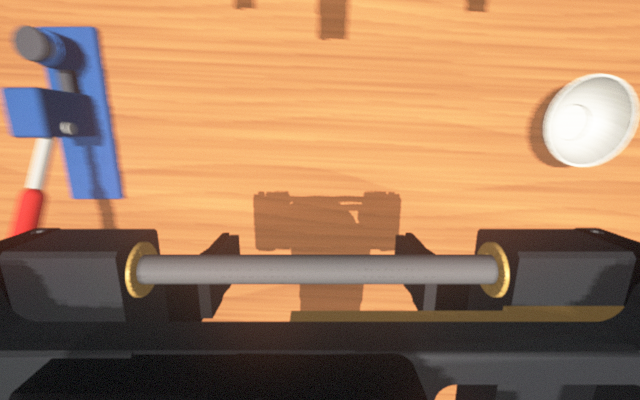

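The wrist view shows the jack at upper left, with its saddle at (35,42) and block at (48,112), and the dish at (595,120). The shadows of the lug and tabs are at the top edge, around (335,20).

```bash
python3 -m creep '[{"linear":[0,0.083,-0.266],"twist":[0,0,0],"fingers":-1},{"linear":[0,0.083,-0.266],"twist":[0,0,0],"fingers":-1},{"linear":[0,0.083,-0.266],"twist":[0,0,0],"fingers":-1},{"linear":[0,0.083,-0.266],"twist":[0,0,0],"fingers":-1},{"linear":[0,0.083,-0.266],"twist":[0,0,0],"fingers":-1},{"linear":[0,0.083,-0.266],"twist":[0,0,0],"fingers":-1},{"linear":[0,0.083,-0.266],"twist":[0,0,0],"fingers":-1},{"linear":[0,0.083,-0.266],"twist":[0,0,0],"fingers":-1}]'
python3 - <<'E'
from h import *
np.set_printoptions(precision=4,suppress=True)
p,d=snap('wrist','w1.png'); P=cloud('wrist',d)
go([0.51,0.2865,0.24],2.5)
hsv=cv2.cvtColor(p,cv2.COLOR_RGB2HSV);h,s,v=[hsv[...,i].astype(int) for i in range(3)]
near=(abs(P[...,0]-0.51)<0.13)&(abs(P[...,1]-0.285)<0.1)
b=near&(h>100)&(h<120)&(s>110)
for a,c in((.002,.015),(.075,.09)):
    m=b&(P[...,2]>a)&(P[...,2]<c);Q=P[m][:,:2].astype(np.float32)
    print(len(Q),np.median(P[m][:,2]),cv2.minAreaRect(Q),Q.min(0),Q.max(0))
m=near&(s<90)&(abs(P[...,2]-.06)<.008)&(P[...,0]>.54);print('saddle',m.sum(),P[m].mean(0),P[m].min(0),P[m].max(0))
E
```

```text
time: 3.1
position: [0.511, 0.2809, 0.2333]
tool_rot: [1.173, 1.24, -1.168]
ft_force: [-1.2, -1.2, -0.2]
grip_width: 1.002
t 3.15 pos [0.5111 0.2775 0.2331] lin [-0.0069 -0.0007 -0.009 ] tw [ 0.44 -0.17  0.1 ] F [ 0.3 -0.9 -0.4] g 1.002
2210 0.007138929308804776 ((0.5108864307403564, 0.27877306938171387), (0.1837083399295807, 0.06074473634362221), 2.5491793155670166) [0.4198 0.2459] [0.6039 0.3126]
805 0.0811035970387961 ((0.518862783908844, 0.2807770073413849), (0.02497212588787079, 0.036065731197595596), 0.2885538935661316) [0.5064 0.2627] [0.5314 0.2989]
saddle 750 [0.5748 0.283  0.0591] [0.5593 0.2678 0.0569] [0.5903 0.2979 0.0614]
```

View pics/w1.png

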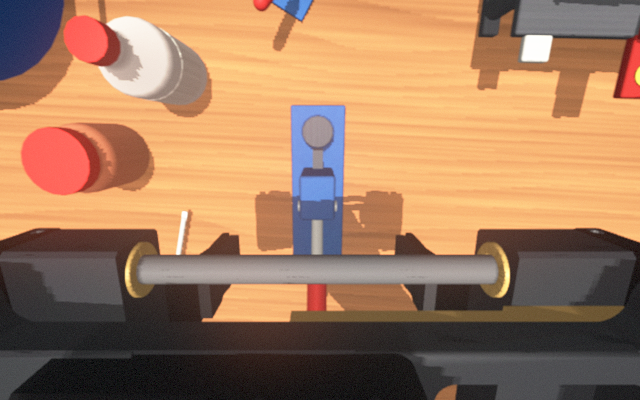

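The wrist view shows the jack centred at column 318, with its saddle at (318,130) and block at (318,190). The plate and block heights (7 and 81 mm) and the saddle height (59 mm) match the given sizes. I'll descend now.

```bash
python3 -m creep '[{"linear":[0.03,0.003,-0.006],"twist":[0,0,0],"fingers":-1},{"linear":[0.06,0.003,-0.006],"twist":[0,0,0],"fingers":-1},{"linear":[0.09,0.003,-0.006],"twist":[0,0,0],"fingers":-1},{"linear":[0.09,0.003,-0.006],"twist":[0,0,0],"fingers":-1},{"linear":[0.09,0.003,-0.006],"twist":[0,0,0],"fingers":-1}]'
python3 - <<'E'
from h import *
np.set_printoptions(precision=4,suppress=True)
p,d=snap('wrist','w2.png'); P=cloud('wrist',d)
go([0.514,0.284,0.06],2.5)
hsv=cv2.cvtColor(p,cv2.COLOR_RGB2HSV);h,s,v=[hsv[...,i].astype(int) for i in range(3)]
near=(abs(P[...,0]-0.51)<0.13)&(abs(P[...,1]-0.285)<0.1)
b=near&(h>100)&(h<120)&(s>110)
for a,c in((.002,.015),(.075,.09)):
    m=b&(P[...,2]>a)&(P[...,2]<c);Q=P[m][:,:2].astype(np.float32)
    print(len(Q),np.median(P[m][:,2]),cv2.minAreaRect(Q),Q.min(0),Q.max(0))
m=near&(s<90)&(abs(P[...,2]-.06)<.008)&(P[...,0]>.54);print('saddle',m.sum(),P[m].mean(0),P[m].min(0),P[m].max(0))
E
```

```text
time: 3.57
position: [0.5143, 0.2778, 0.1426]
tool_rot: [1.174, 1.23, -1.18]
ft_force: [0.4, 0.9, 0.2]
grip_width: 1.002
t 3.62 pos [0.5154 0.279  0.1445] lin [ 0.0845 -0.0012 -0.0051] tw [ 0.01  0.03 -0.03] F [0.  0.9 0.9] g 1.0
4227 0.0093658972275113 ((0.508862316608429, 0.28503286838531494), (0.19223125278949738, 0.06140779331326485), 2.8510220050811768) [0.4115 0.2507] [0.606  0.3199]
2195 0.08322057426647184 ((0.5125108957290649, 0.2847961187362671), (0.04138834401965141, 0.03512775897979736), 3.2618930339813232) [0.4915 0.2664] [0.534  0.3032]
saddle 1440 [0.576  0.2882 0.0614] [0.5603 0.2727 0.0587] [0.5915 0.3041 0.0636]
```

View pics/w2.png

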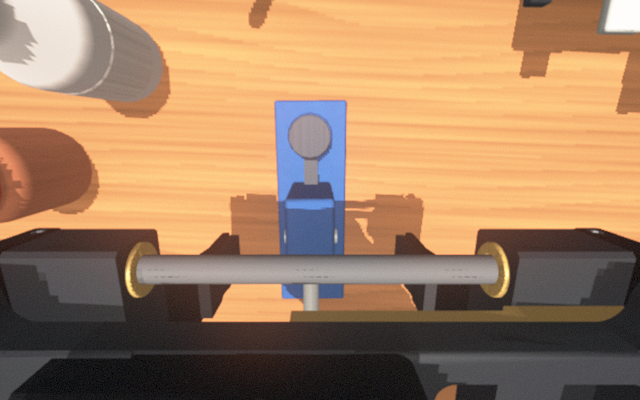

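The jack is now clear between the fingers, with its block at about (310,215), saddle at (310,135) and pivot pins at (285,238) and (335,238). I'll go down and then grip.

```bash
python3 -m creep '[{"linear":[0.03,0,-0.006],"twist":[0,0,0],"fingers":-1},{"linear":[0.06,0,-0.006],"twist":[0,0,0],"fingers":-1},{"linear":[0.083,0,-0.006],"twist":[0,0,0],"fingers":-1},{"linear":[0.083,0,-0.006],"twist":[0,0,0],"fingers":-1},{"linear":[0.083,0,-0.006],"twist":[0,0,0],"fingers":-1}]' 30
python3 -c "
from h import *
go([0.514,0.284,0.06],2.5)"
python3 -m creep '[{"linear":[0,0,0],"twist":[0,0,0],"fingers":1},{"linear":[0,0,0],"twist":[0,0,0],"fingers":1},{"linear":[0,0,0],"twist":[0,0,0],"fingers":1},{"linear":[0,0,0],"twist":[0,0,0],"fingers":1},{"linear":[0,0,0],"twist":[0,0,0],"fingers":1},{"linear":[0,0,0],"twist":[0,0,0],"fingers":1}]' 40
python3 -c "
from h import *
go([0.514,0.284,0.06],2.5)"
```

```text
time: 4.03
position: [0.5154, 0.2858, 0.062]
tool_rot: [1.177, 1.229, -1.176]
ft_force: [0.2, -0.3, 0.9]
grip_width: 1.001
t 4.03 pos [0.5154 0.2858 0.062 ] lin [ 0.002  -0.0015  0.0017] tw [ 0.04 -0.01 -0.06] F [ 0.2 -0.3  0.9] g 1.001
time: 4.53
position: [0.5147, 0.2859, 0.0609]
tool_rot: [1.176, 1.23, -1.176]
ft_force: [-0.1, 0.9, -0.7]
grip_width: 0.633
t 4.53 pos [0.5147 0.2859 0.0609] lin [ 0.0009 -0.0008  0.0019] tw [ 0.08  0.   -0.03] F [-0.1  0.9 -0.7] g 0.633
```

```bash
python3 -m creep '[{"linear":[0,0,0],"twist":[0,0,0],"fingers":1},{"linear":[0,0,0],"twist":[0,0,0],"fingers":1},{"linear":[0,0,0],"twist":[0,0,0],"fingers":1},{"linear":[0,0,0],"twist":[0,0,0],"fingers":1},{"linear":[0,0,0],"twist":[0,0,0],"fingers":1},{"linear":[0,0,0],"twist":[0,0,0],"fingers":1},{"linear":[0,0,0],"twist":[0,0,0],"fingers":1}]' 40
python3 -c "
from h import *
snap('wrist','w3.png');go([0.514,0.284,0.06],2.5)"
```

```text
time: 5.12
position: [0.5147, 0.2842, 0.0604]
tool_rot: [1.174, 1.228, -1.178]
ft_force: [-0.8, -5.3, 3.5]
grip_width: 0.41
t 5.17 pos [0.5147 0.2842 0.0604] lin [ 0.0004 -0.0007  0.0001] tw [0.05 0.17 0.04] F [-0.7 -5.4  3.6] g 0.413
```

View pics/w3.png

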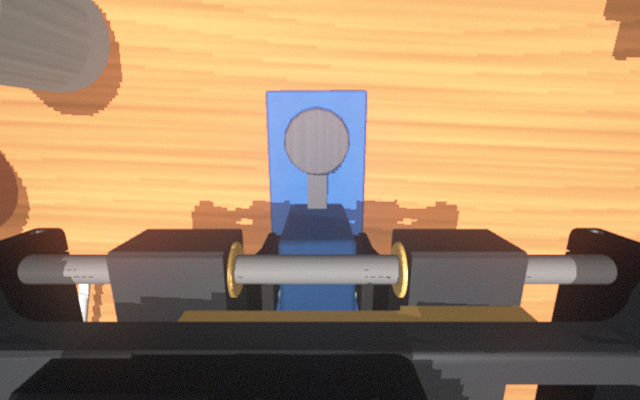

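The wrist view shows the block between the pads at (317,270), the saddle at (317,140), and the plate edges parallel to the gripper. The opening of 0.41 × 87 mm ≈ 36 mm matches the block. I'll lift it and carry it to a point in front of the lug.

```bash
python3 -m creep '[{"linear":[-0.02,0,0],"twist":[0,0,0],"fingers":1},{"linear":[-0.05,0,0],"twist":[0,0,0],"fingers":1},{"linear":[-0.05,-0.025,0.03],"twist":[0,0,0],"fingers":1},{"linear":[-0.05,-0.025,0.07],"twist":[0,0,0],"fingers":1},{"linear":[-0.05,-0.025,0.11],"twist":[0,0,0],"fingers":1},{"linear":[-0.05,-0.025,0.15],"twist":[0,0,0],"fingers":1},{"linear":[-0.05,-0.025,0.19],"twist":[0,0,0],"fingers":1},{"linear":[-0.05,-0.025,0.22],"twist":[0,0,0],"fingers":1}]' 40
python3 -m creep '[{"linear":[0,0,0.02],"twist":[0,0,0],"fingers":1},{"linear":[0,0,0.04],"twist":[0,0,0],"fingers":1},{"linear":[0,0,0.06],"twist":[0,0,0],"fingers":1},{"linear":[0,0,0.065],"twist":[0,0,0],"fingers":1},{"linear":[0,0,0.065],"twist":[0,0,0],"fingers":1},{"linear":[0,0,0.065],"twist":[0,0,0],"fingers":1}]' 40
python3 - <<'E'
from h import *
np.set_printoptions(precision=4,suppress=True)
go([0.5,0,0.07],2.5)
for cam in ['wrist','scene','side']:
    p,d=snap(cam,cam+'4.png'); P=cloud(cam,d); np.savez(cam+'4.npz',p=p,d=d,P=P)
go([0.5,0,0.07],2.5)
E
```

```text
time: 5.83
position: [0.4979, 0.0611, 0.1087]
tool_rot: [1.175, 1.23, -1.18]
ft_force: [-0.0, -0.2, -8.3]
grip_width: 0.415
time: 6.33
position: [0.5015, 0.0012, 0.1095]
tool_rot: [1.176, 1.233, -1.176]
ft_force: [-0.5, 1.8, -7.7]
grip_width: 0.411
t 6.33 pos [0.5015 0.0012 0.1095] lin [ 0.0395 -0.0015  0.0012] tw [ 0.08 -0.1   0.09] F [-0.5  1.8 -7.7] g 0.411
t 6.48 pos [0.5021 0.002  0.1102] lin [ 0.0402 -0.0022  0.002 ] tw [ 0.23 -0.06  0.02] F [ 0.3 -0.6 -8. ] g 0.41
```

View pics/wrist4.png

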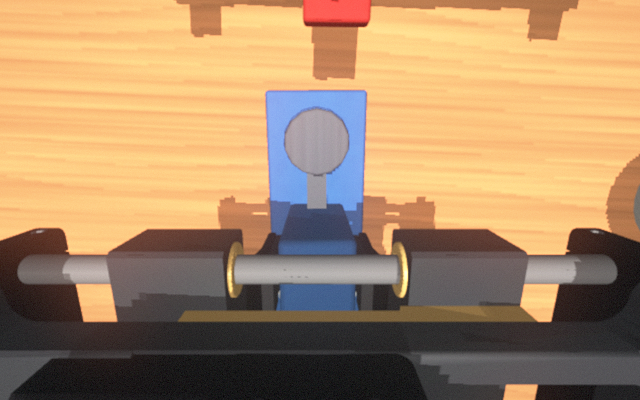

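View pics/side4.png

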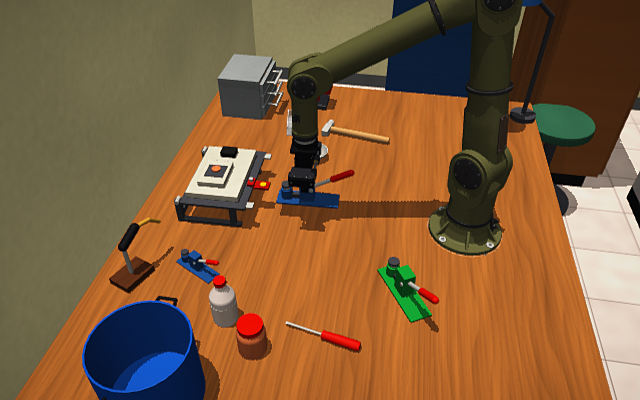

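The jack hangs level in the gripper. In the wrist view the saddle is at (317,140) and the lug's outer end spans columns 304–370 at row 24. I'll measure both in the same picture.

```bash
python3 - <<'E'
from h import *
np.set_printoptions(precision=4,suppress=True)
for cam in ['wrist','scene','side']:
    z=np.load(cam+'4.npz');P=z['P'];hsv=cv2.cvtColor(z['p'],cv2.COLOR_RGB2HSV);h,s,v=[hsv[...,i].astype(int) for i in range(3)]
    near=(abs(P[...,0]-0.57)<0.15)&(abs(P[...,1])<0.1)
    m=near&((h<6)|(h>174))&(s>180)&(abs(P[...,2]-.086)<.008)&(P[...,0]>.6);Q=P[m];print(cam,'lug',m.sum(),Q.mean(0),Q.min(0),Q.max(0))
    m=near&(h>20)&(h<33)&(s>180)&(v>150)&(P[...,2]>0.07)&(P[...,2]<.1)&(P[...,0]>.6);print(' dot',m.sum(),P[m].mean(0) if m.any() else'')
    m=near&(s<90)&(abs(P[...,2]-.11)<.012)&(P[...,0]>.53)&(P[...,0]<.6);Q=P[m];print(' saddle',m.sum(),Q.mean(0),Q.min(0),Q.max(0))
    b=near&(h>100)&(h<120)&(s>110)&(abs(P[...,2]-.058)<.008);Q=P[b][:,:2].astype(np.float32);print(' plate',np.median(P[b][:,2]),cv2.minAreaRect(Q),Q.max(0))
    # steel tabs / front edge
    m=(s<40)&(v>150)&(abs(P[...,2]-.085)<.02)&(P[...,0]>.6)&(P[...,0]<.68)
    n,lab,st,cen=cv2.connectedComponentsWithStats(m.astype(np.uint8))
    for i in range(1,n):
        if st[i,4]>10: print('  tab?',st[i],P[lab==i].mean(0),P[lab==i].min(0),P[lab==i].max(0))
for cam in ['wrist','side']:
    viewer.get_image(cam)
    print([(np.round(r['centre'],4).tolist(),round(r['conf'],2)) for r in nets.place_of(cam,'lift_point')],[(np.round(r['centre'],4).tolist(),round(r['conf'],2)) for r in nets.place_of(cam,'saddle')])
E
```

```text
wrist lug 390 [ 0.6215 -0.0016  0.0862] [ 0.6193 -0.0177  0.0811] [0.6304 0.0157 0.0894]
 dot 0 
 saddle 3334 [0.5616 0.0061 0.1086] [ 0.5455 -0.0095  0.106 ] [0.5769 0.0216 0.1107]
 plate 0.05670608932229246 ((0.5137485861778259, 0.0040110014379024506), (0.15342317521572113, 0.06213151663541794), 2.321058750152588) [0.5915 0.0373]
scene lug 59 [0.65   0.0036 0.0867] [ 0.6228 -0.0168  0.08  ] [0.6884 0.0192 0.0934]
 dot 15 [0.6409 0.001  0.0876]
 saddle 51 [0.5631 0.0108 0.1073] [ 0.5474 -0.0081  0.0999] [0.5766 0.0254 0.114 ]
 plate 0.05590826852524411 ((0.5064104199409485, 0.008455529808998108), (0.17160044610500336, 0.06339311599731445), 0.6580641269683838) [0.5924 0.0409]
  tab? [206 111   7   4  14] [ 0.662  -0.6729  0.0888] [ 0.6473 -0.6806  0.0845] [ 0.6772 -0.6658  0.0941]
  tab? [251 191   7   5  24] [ 0.6657 -0.1548  0.0837] [ 0.6559 -0.1647  0.0778] [ 0.6757 -0.1439  0.0882]
  tab? [281 239   7   7  31] [0.6576 0.1007 0.0828] [0.6481 0.0906 0.0792] [0.6671 0.1127 0.0864]
  tab? [331 315   6  10  22] [0.6482 0.4348 0.0995] [0.6327 0.4237 0.0925] [0.6587 0.4451 0.1034]
  tab
[... 359 characters left out ...]
3  0.0983] [0.5771 0.0261 0.1139]
 plate 0.056352639300339735 ((0.5058154463768005, 0.007428750395774841), (0.1722160428762436, 0.07248339056968689), 1.8288325071334839) [0.5922 0.0451]
  tab? [264 154   7   5  22] [ 0.6653 -0.1571  0.0828] [ 0.6553 -0.1735  0.0782] [ 0.6742 -0.1456  0.0869]
  tab? [246 202   8   6  35] [0.6574 0.0992 0.0831] [0.6476 0.0854 0.0797] [0.6666 0.1115 0.0873]
  tab? [209 288  25  17 150] [0.6235 0.4682 0.0988] [0.6    0.433  0.0896] [0.657  0.4835 0.1049]
[] [([0.5598, 0.0065, 0.1037], 0.75)]
[([0.6413, -0.0077, 0.0729], 0.49)] [([0.2087, 0.2264, 0.0594], 0.67), ([0.8028, 0.2801, 0.0385], 0.62), ([0.5613, 0.0016, 0.1118], 0.54), ([0.3794, -0.0055, 0.1602], 0.16)]
```

Lift point is (0.640, 0.000), from the lug's end at 0.620 and the dot at 0.641. The tabs give a hearth yaw of about 1.8°. The saddle is at (0.5615, 0.006), so the shift needed is about (0.0785, −0.0065). I'll go low first, then in.

```bash
python3 -m creep '[{"linear":[0.02,0,0.005],"twist":[0,0,0],"fingers":1},{"linear":[0.036,0,0.0099],"twist":[0,0,0],"fingers":1},{"linear":[0.043,0,0.0099],"twist":[0,0,0],"fingers":1},{"linear":[0.043,0,0.0099],"twist":[0,0,0],"fingers":1},{"linear":[0.043,0,0.0099],"twist":[0,0,0],"fingers":1}]' 40
python3 -c "
from h import *
go([0.5806,-0.0045,0.067],2.5)"
```

```text
time: 7.2
position: [0.5028, -0.0093, 0.0676]
tool_rot: [1.176, 1.231, -1.176]
ft_force: [0.8, 0.0, -8.4]
grip_width: 0.413
t 7.2 pos [ 0.5028 -0.0093  0.0676] lin [ 0.0006  0.0779 -0.0012] tw [ 0.1  -0.05  0.02] F [ 0.8  0.  -8.4] g 0.413
```

```bash
python3 -m creep '[{"linear":[0.001,0.012,-0.001],"twist":[0,0,0],"fingers":1},{"linear":[0.001,0.026,-0.001],"twist":[0,0,0],"fingers":1},{"linear":[0.001,0.04,-0.001],"twist":[0,0,0],"fingers":1},{"linear":[0.001,0.054,-0.001],"twist":[0,0,0],"fingers":1},{"linear":[0.001,0.068,-0.001],"twist":[0,0,0],"fingers":1},{"linear":[0.001,0.078,-0.001],"twist":[0,0,0],"fingers":1},{"linear":[0.001,0.078,-0.001],"twist":[0,0,0],"fingers":1},{"linear":[0.001,0.078,-0.001],"twist":[0,0,0],"fingers":1}]' 40
python3 - <<'E'
from h import *
np.set_printoptions(precision=4,suppress=True)
go([0.5806,-0.0045,0.06],2.5)
for cam in ['wrist','side','scene']:
    p,d=snap(cam,cam+'5.png'); P=cloud(cam,d); np.savez(cam+'5.npz',p=p,d=d,P=P)
    hsv=cv2.cvtColor(p,cv2.COLOR_RGB2HSV);h,s,v=[hsv[...,i].astype(int) for i in range(3)]
    near=(abs(P[...,0]-0.64)<0.15)&(abs(P[...,1])<0.1)
    m=near&((h<6)|(h>174))&(s>180)&(abs(P[...,2]-.088)<.004)&(P[...,0]>.6);Q=P[m].astype(np.float32);print(cam,'lug',m.sum(),Q.mean(0),Q.min(0),Q.max(0),cv2.minAreaRect(Q[:,:2]))
    m=near&(h>20)&(h<33)&(s>180)&(v>150)&(P[...,2]>0.07)&(P[...,2]<.1)&(P[...,0]>.6);print(' dot',m.sum(),P[m].mean(0) if m.any() else'')
    b=near&(h>100)&(h<120)&(s>110)&(abs(P[...,2]-.013)<.008);Q=P[b][:,:2].astype(np.float32)
    if len(Q): print(' plate',np.median(P[b][:,2]),cv2.minAreaRect(Q),Q.max(0))
E
```

```text
time: 7.87
position: [0.5811, -0.0049, 0.0671]
tool_rot: [1.176, 1.23, -1.175]
ft_force: [-0.3, -0.1, -8.9]
grip_width: 0.413
t 7.87 pos [ 0.5811 -0.0049  0.0671] lin [ 0.0071 -0.0005 -0.0004] tw [ 0.09 -0.03 -0.02] F [-0.3 -0.1 -8.9] g 0.413Traceback (most recent call last):
  File "<stdin>", line 8, in <module>
cv2.error: OpenCV(4.12.0) /io/opencv/modules/imgproc/src/convhull.cpp:143: error: (-215:Assertion failed) total >= 0 && (depth == CV_32F || depth == CV_32S) in function 'convexHull'
```

View pics/wrist5.png

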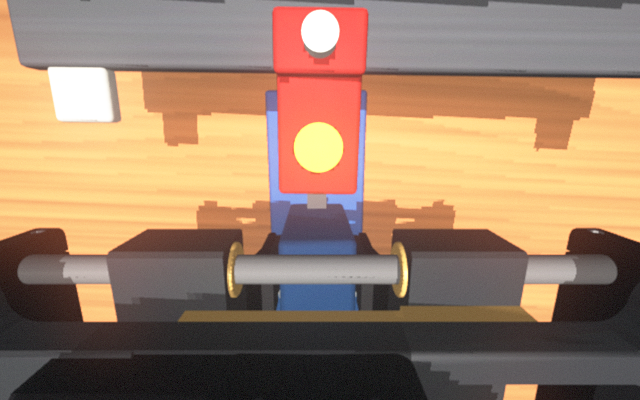

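```bash
python3 - <<'E'
import cv2,numpy as np
a=cv2.imread('pics/side5.png')[140:230,150:350];b=cv2.imread('pics/scene5.png')[150:290,180:340]
cv2.imwrite('pics/c5a.png',cv2.resize(a,None,fx=4,fy=4,interpolation=2))
E
```

```text
[ WARN:0@0.012] global loadsave.cpp:275 findDecoder imread_('pics/side5.png'): can't open/read file: check file path/integrity
Traceback (most recent call last):
TypeError: 'NoneType' object is not subscriptable
```

```bash
python3 - <<'E'
from h import *
np.set_printoptions(precision=4,suppress=True)
z=np.load('wrist4.npz');P=z['P'];d=z['d']
p5,d5=snap('wrist','w5.png')
go([0.5806,-0.0045,0.06],2.5)
c=viewer.camera_params('wrist');K=np.array(c['K']);T=np.array(c['cam_to_world'])
# saddle in camera frame from wrist4
s4=cv2.cvtColor(z['p'],cv2.COLOR_RGB2HSV)[...,1].astype(int)
m=(s4<90)&(abs(P[...,2]-.11)<.012)&(P[...,0]>.53)&(P[...,0]<.6)&(P[...,1]<.04)&(P[...,1]>-.03)
v,u=np.nonzero(m);dd=d[m]
sc=np.stack([(u-K[0,2])/K[0,0]*dd,(v-K[1,2])/K[1,1]*dd,dd],1).mean(0)
sw=T[:3,:3]@sc+T[:3,3];print('saddle now',sw, u.mean(),v.mean())
hsv=cv2.cvtColor(p5,cv2.COLOR_RGB2HSV);h,s,vv=[hsv[...,i].astype(int) for i in range(3)]
m=(h>20)&(h<33)&(s>180)&(vv>150);m[:100]=0;m[190:]=0
v,u=np.nonzero(m);print('dot px',u.mean(),v.mean(),len(u),'depth',np.median(d5[m]))
ray=T[:3,:3]@np.array([(u.mean()-K[0,2])/K[0,0],(v.mean()-K[1,2])/K[1,1],1]);t=(.0885-T[2,3])/ray[2];dw=T[:3,3]+t*ray;print('dot',dw, 'dist',dw-sw)
m=((h<6)|(h>174))&(s>180);m[:75]=0;m[200:]=0
v,u=np.nonzero(m);print(len(u),np.median(d5[m]),u.min(),u.max(),v.max())
for uu,vv_ in((281,192),(356,192),(277,76),(361,76)):
  ray=T[:3,:3]@np.array([(uu-K[0,2])/K[0,0],(vv_-K[1,2])/K[1,1],1]);t=(.088-T[2,3])/ray[2];print(T[:3,3]+t*ray)
for cam in ['side','scene']:
    p,dd=snap(cam,cam+'5.png')
    a=p[140:240,150:350] if cam=='side' else p[160:290,180:340]
    cv2.imwrite('pics/c5%s.png'%cam,cv2.resize(a[...,::-1],None,fx=4,fy=4,interpolation=2))
E
```

```text
t 7.97 pos [ 0.5799 -0.0052  0.0666] lin [ 0.0066  0.0007 -0.0006] tw [0.1  0.01 0.07] F [ 0.7 -0.8 -8. ] g 0.409
saddle now [ 0.6398 -0.0011  0.0654] 315.96970605878823 140.8239352129574
dot px nan nan 0 depth nan
dot [nan nan nan] dist [nan nan nan]
7 0.12246027 354 360 117
[0.6187 0.0128 0.088 ]
[ 0.6202 -0.0191  0.088 ]
[0.6647 0.0151 0.088 ]
[ 0.6662 -0.0176  0.088 ]<stdin>:15: RuntimeWarning: Mean of empty slice.
  ret = ret.dtype.type(ret / rcount)
  return _methods._mean(a, axis=axis, dtype=dtype,
  ret = ret.dtype.type(ret / rcount)
<stdin>:16: RuntimeWarning: Mean of empty slice.
```

View pics/c5side.png

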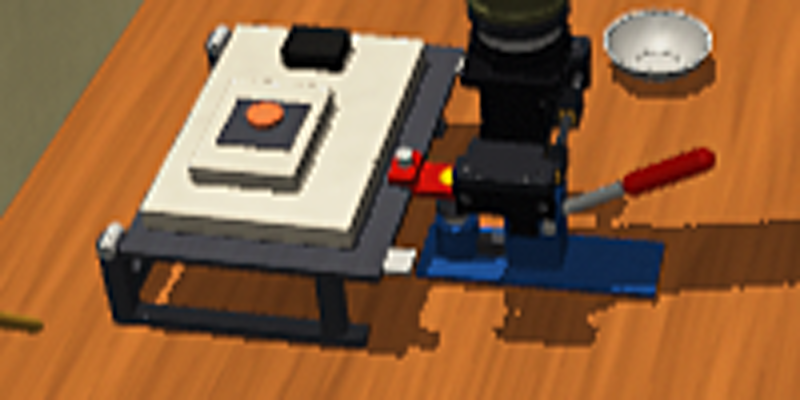

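The side view shows the jack level with its saddle under the lug, whose dot sits right above. Rays through the wrist-view lug corners, (281,192) and the others, put the lift point at (0.639, −0.002). The saddle is at (0.640, −0.001). I'll lower it.

```bash
python3 -m creep '[{"linear":[0.003,0,0],"twist":[0,0,0],"fingers":1},{"linear":[0.006,0,0],"twist":[0,0,0],"fingers":1},{"linear":[0.0065,0,0],"twist":[0,0,0],"fingers":1},{"linear":[0.0065,0,0],"twist":[0,0,0],"fingers":1}]' 40
python3 -c "
from h import *
go([0.58,-0.0045,0.06],2.5)"
```

```text
time: 8.4
position: [0.5807, -0.0053, 0.0606]
tool_rot: [1.175, 1.23, -1.176]
ft_force: [-2.3, -0.2, -1.7]
grip_width: 0.41
t 8.4 pos [ 0.5807 -0.0053  0.0606] lin [ 0.0006 -0.0007 -0.0008] tw [ 0.1   0.03 -0.  ] F [-2.3 -0.2 -1.7] g 0.41
```

```bash
python3 -m creep '[{"linear":[0.0005,0,0],"twist":[0,0,0],"fingers":1},{"linear":[0.0005,0,0],"twist":[0,0,0],"fingers":1},{"linear":[0.0005,0,0],"twist":[0,0,0],"fingers":-0.2},{"linear":[0.0005,0,0],"twist":[0,0,0],"fingers":-0.2},{"linear":[0.0005,0,0],"twist":[0,0,0],"fingers":-0.2},{"linear":[0.0005,0,0],"twist":[0,0,0],"fingers":-0.2},{"linear":[0.0005,0,0],"twist":[0,0,0],"fingers":-0.2},{"linear":[0.0005,0,0],"twist":[0,0,0],"fingers":-0.2}]' 40
python3 -c "
from h import *
go([0.58,-0.0045,0.06],2.5)"
```

```text
time: 9.07
position: [0.5809, -0.0053, 0.0595]
tool_rot: [1.176, 1.23, -1.176]
ft_force: [0.1, 0.0, -0.2]
grip_width: 0.594
t 9.07 pos [ 0.5809 -0.0053  0.0595] lin [-0.0005 -0.0009 -0.0009] tw [ 0.08 -0.   -0.02] F [ 0.1  0.  -0.2] g 0.594
```

```bash
python3 -m creep '[{"linear":[-0.015,0,0],"twist":[0,0,0],"fingers":-0.2},{"linear":[-0.04,0,0],"twist":[0,0,0],"fingers":-0.2},{"linear":[-0.08,0,0],"twist":[0,0,0],"fingers":0},{"linear":[-0.12,-0.02,0],"twist":[0,0,0],"fingers":1},{"linear":[-0.13,-0.06,0],"twist":[0,0,0],"fingers":1},{"linear":[-0.13,-0.09,0],"twist":[0,0,0],"fingers":1},{"linear":[-0.13,-0.09,0],"twist":[0,0,0],"fingers":1},{"linear":[-0.13,-0.09,0],"twist":[0,0,0],"fingers":1}]' 40
python3 - <<'E'
from h import *
np.set_printoptions(precision=4,suppress=True)
go([0.453,-0.0093,0.16],2.5)
for cam in ['wrist','side','scene']:
    p,d=snap(cam,cam+'6.png'); P=cloud(cam,d)
    if cam!='wrist':
        a=p[140:240,150:350] if cam=='side' else p[160:290,180:340]
        cv2.imwrite('pics/c6%s.png'%cam,cv2.resize(a[...,::-1],None,fx=4,fy=4,interpolation=2))
    hsv=cv2.cvtColor(p,cv2.COLOR_RGB2HSV);h,s,v=[hsv[...,i].astype(int) for i in range(3)]
    near=(abs(P[...,0]-0.57)<0.16)&(abs(P[...,1])<0.1)
    red=near&((h<6)|(h>174))&(s>150)
    m=red&(abs(P[...,2]-.086)<.006)&(P[...,0]>.6);Q=P[m]
    if len(Q):print(cam,'lug',m.sum(),Q.mean(0),Q.min(0),Q.max(0))
    m=red&(P[...,0]<.52);Q=P[m]
    if len(Q):print(' grip',m.sum(),Q.mean(0),Q.min(0),Q.max(0))
    b=near&(h>100)&(h<120)&(s>110)
    for lo,hi in((.002,.015),(.075,.09)):
        Q=P[b&(P[...,2]>lo)&(P[...,2]<hi)][:,:2].astype(np.float32)
        if len(Q)>5:print(' blue',lo,len(Q),cv2.minAreaRect(Q),Q.min(0),Q.max(0))
E
```

```text
time: 9.73
position: [0.49, -0.0101, 0.19]
tool_rot: [1.175, 1.226, -1.177]
ft_force: [-0.2, 0.7, -0.2]
grip_width: 0.229
t 9.73 pos [ 0.49   -0.0101  0.19  ] lin [ 0.03   -0.0369 -0.0025] tw [ 0.03  0.2  -0.06] F [-0.2  0.7 -0.2] g 0.229
wrist lug 1251 [ 0.6309 -0.0016  0.0871] [ 0.6203 -0.0182  0.0805] [0.6485 0.0152 0.0897]
 grip 1533 [ 0.4808 -0.0083  0.1104] [ 0.4243 -0.0893 -0.0016] [0.5199 0.073  0.2988]
 blue 0.002 4534 ((0.5759006142616272, -0.0035168826580047607), (0.18818871676921844, 0.062189314514398575), 2.594097852706909) [ 0.4826 -0.0378] [0.6711 0.0313]
 blue 0.075 2435 ((0.5769641995429993, -0.003462035208940506), (0.04405270516872406, 0.035140201449394226), 1.322363018989563) [ 0.5546 -0.0213] [0.5993 0.0146]
side lug 99 [0.6483 0.0051 0.0863] [ 0.6195 -0.0222  0.0801] [0.6928 0.025  0.0919]
 grip 135 [ 0.4683 -0.0021  0.1406] [ 0.4363 -0.016   0.0866] [0.5101 0.0395 0.4754]
 blue 0.002 533 ((0.5732616186141968, -4.980340600013733e-05), (0.19485044479370117, 0.0706993043422699), 4.073731899261475) [ 0.4756 -0.038 ] [0.6714 0.0358]
 blue 0.075 113 ((0.5753418207168579, -0.0024333931505680084), (0.04544305428862572, 0.0427265502512455), 0.05368964746594429) [ 0.5526 -0.0238] [0.5981 0.0189]
scene lug 59 [0.6458 0.0038 0.0861] [ 0.6227 -0.0222  0.0814] [0.6882 0.0199 0.091 ]
 grip 84 [0.4757 0.0007 0.1156] [ 0.4392 -0.0166  0.0869] [0.5087 0.0829 0.2502]
 blue 0.002 213 ((0.5669499039649963, -0.001435559242963791), (0.16523046791553497, 0.06557105481624603), 1.535780429840088) [ 0.4844 -0.036 ] [0.649  0.0329]
 blue 0.075 75 ((0.5756693482398987, -0.0012044087052345276), (0.03491922840476036, 0.04285523667931557), 88.17105102539062) [ 0.5546 -0.0187] [0.5974 0.0167]
```

View pics/wrist6.png

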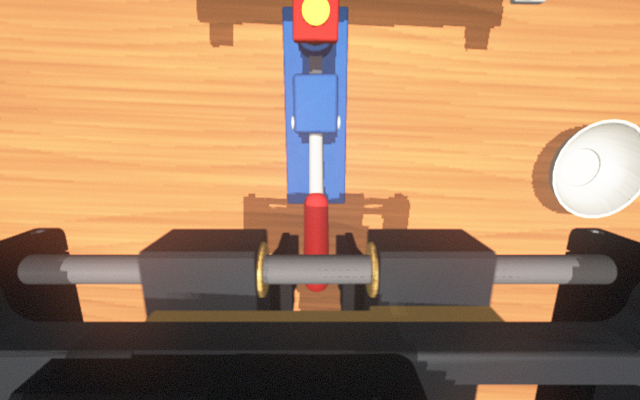

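View pics/c6side.png

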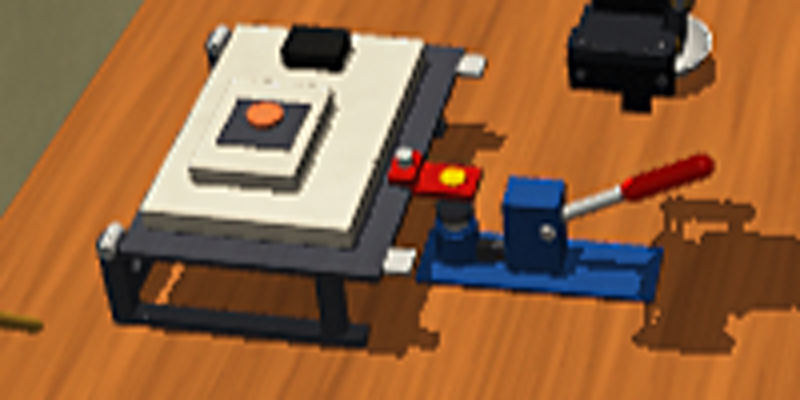

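The jack stands upright under the lug. In the wrist view the dot is at (316,12), the block at (316,103), and the red grip runs along column 316 from row 195 to 290. In the side view the handle is up. I'll move over the grip with the fingers shut.

```bash
python3 -m creep '[{"linear":[0,-0.035,-0.002],"twist":[0,0,0],"fingers":1},{"linear":[0.01,-0.037,-0.002],"twist":[0,0,0],"fingers":1},{"linear":[0.025,-0.037,-0.002],"twist":[0,0,0],"fingers":1},{"linear":[0.025,-0.037,-0.002],"twist":[0,0,0],"fingers":1},{"linear":[0.025,-0.037,-0.002],"twist":[0,0,0],"fingers":1}]' 40
python3 - <<'E'
from h import *
np.set_printoptions(precision=4,suppress=True)
go([0.453,-0.0093,0.16],2.5)
for cam in ['wrist','side']:
    p,d=snap(cam,cam+'7.png')
cv2.imwrite('pics/c7.png',cv2.resize(p[120:240,200:380,::-1],None,fx=4,fy=4,interpolation=2))
go([0.453,-0.0093,0.16],2.5)
E
```

```text
time: 10.3
position: [0.4539, -0.0086, 0.164]
tool_rot: [1.176, 1.233, -1.176]
ft_force: [-0.6, -0.1, 0.6]
grip_width: 0.005
t 10.3 pos [ 0.4539 -0.0086  0.164 ] lin [ 0.004  -0.0009  0.0007] tw [ 0.13 -0.1   0.09] F [-0.6 -0.1  0.6] g 0.005
t 10.4 pos [ 0.4547 -0.0087  0.1649] lin [ 0.0049 -0.0017  0.0006] tw [ 0.12 -0.06 -0.03] F [-0.2  1.4  0.7] g 0.005
```

View pics/wrist7.png

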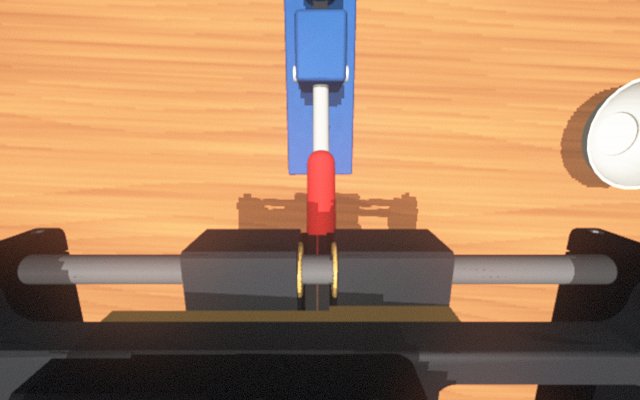

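View pics/c7.png

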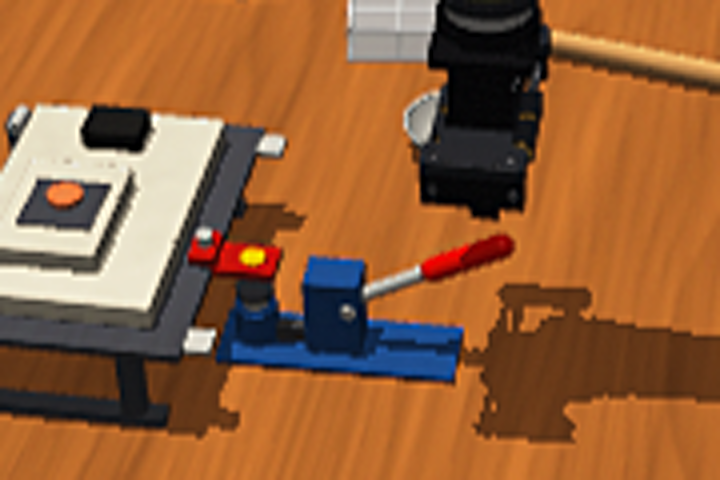

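The shut fingers at column 318 line up with the grip at column 321, so they are over its end part. I'll push down slowly, following the arc slightly backwards.

```bash
python3 -m creep '[{"linear":[0.008,-0.002,0],"twist":[0,0,0],"fingers":1},{"linear":[0.016,-0.002,0],"twist":[0,0,0],"fingers":1},{"linear":[0.021,-0.002,0],"twist":[0,0,0],"fingers":1},{"linear":[0.025,-0.002,0],"twist":[0,0,0],"fingers":1},{"linear":[0.028,-0.003,0],"twist":[0,0,0],"fingers":1},{"linear":[0.031,-0.004,0],"twist":[0,0,0],"fingers":1},{"linear":[0.034,-0.005,0],"twist":[0,0,0],"fingers":1},{"linear":[0.036,-0.006,0],"twist":[0,0,0],"fingers":1}]' 40
python3 - <<'E'
from h import *
go([0.442,-0.0099,0.076],2.5)
p,d=snap('side','side8.png')
cv2.imwrite('pics/c8.png',cv2.resize(p[120:240,200:380,::-1],None,fx=4,fy=4,interpolation=2))
E
```

```text
time: 11.07
position: [0.4479, -0.0093, 0.1284]
tool_rot: [1.176, 1.23, -1.176]
ft_force: [-2.6, -0.4, 3.6]
grip_width: 0.006
t 11.07 pos [ 0.4479 -0.0093  0.1284] lin [ 0.0524 -0.0059  0.0003] tw [ 0.08  0.02 -0.03] F [-2.6 -0.4  3.6] g 0.006
```

View pics/c8.png

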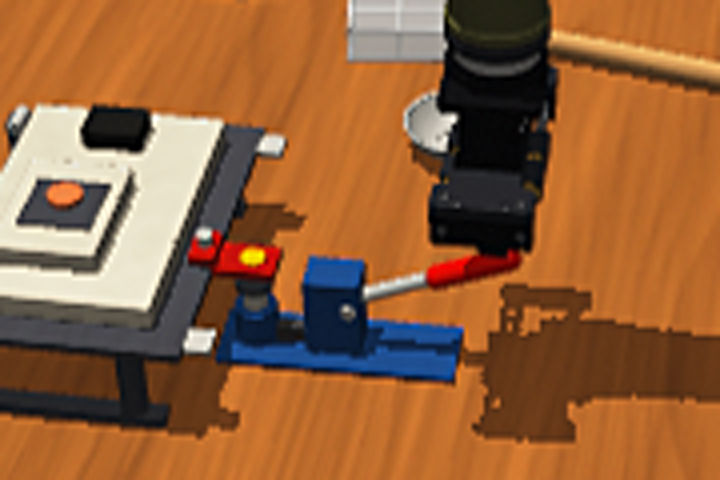

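Contact is good: the fingertips are on the grip's end and the handle has started down. I'll continue along the arc.

```bash
python3 -m creep '[{"linear":[0.0022,-0.0008,0],"twist":[0,0,0],"fingers":1},{"linear":[0.0044,-0.0016,0],"twist":[0,0,0],"fingers":1},{"linear":[0.0066,-0.0024,0],"twist":[0,0,0],"fingers":1},{"linear":[0.0088,-0.0032,0],"twist":[0,0,0],"fingers":1},{"linear":[0.011,-0.0038,0],"twist":[0,0,0],"fingers":1},{"linear":[0.0132,-0.0044,0],"twist":[0,0,0],"fingers":1},{"linear":[0.0154,-0.005,0],"twist":[0,0,0],"fingers":1},{"linear":[0.0176,-0.0055,0],"twist":[0,0,0],"fingers":1}]' 40
python3 -c "
from h import *
go([0.442,-0.0099,0.076],2.5)"
python3 -m creep '[{"linear":[0.002,-0.0004,0],"twist":[0,0,0],"fingers":1},{"linear":[0.004,-0.0008,0],"twist":[0,0,0],"fingers":1},{"linear":[0.006,-0.0012,0],"twist":[0,0,0],"fingers":1},{"linear":[0.008,-0.0016,0],"twist":[0,0,0],"fingers":1},{"linear":[0.01,-0.0019,0],"twist":[0,0,0],"fingers":1},{"linear":[0.012,-0.0022,0],"twist":[0,0,0],"fingers":1},{"linear":[0.014,-0.0025,0],"twist":[0,0,0],"fingers":1},{"linear":[0.016,-0.0027,0],"twist":[0,0,0],"fingers":1}]' 40
python3 - <<'E'
from h import *
go([0.441,-0.0099,0.076],2.5)
p,d=snap('side','side9.png')
cv2.imwrite('pics/c9.png',cv2.resize(p[120:240,200:380,::-1],None,fx=4,fy=4,interpolation=2))
E
```

```text
time: 11.78
position: [0.4423, -0.0096, 0.1115]
tool_rot: [1.175, 1.23, -1.177]
ft_force: [-5.7, -0.2, 12.0]
grip_width: 0.008
t 11.78 pos [ 0.4423 -0.0096  0.1115] lin [ 0.0355 -0.0002  0.0003] tw [0.08 0.03 0.03] F [-5.7 -0.2 12. ] g 0.008
time: 12.45
position: [0.4376, -0.0098, 0.0948]
tool_rot: [1.173, 1.233, -1.18]
ft_force: [-9.0, -0.2, 11.9]
grip_width: 0.004
t 12.45 pos [ 0.4376 -0.0098  0.0948] lin [0.0188 0.0035 0.0002] tw [0.08 0.03 0.28] F [-9.  -0.2 11.9] g 0.004
```

View pics/c9.png

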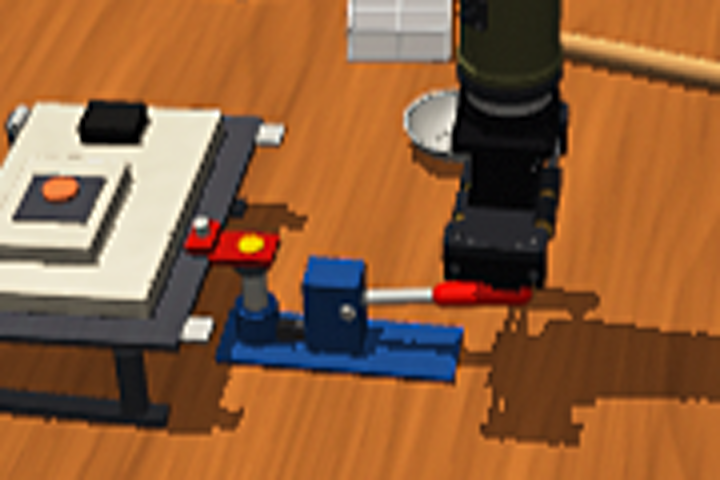

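The handle is nearly level and the lug is raised. The measured x has drifted 2 mm further back than commanded, with 9 N sideways, so I'll relieve that a little and finish the stroke.

```bash
python3 -m creep '[{"linear":[0.002,-0.0008,0],"twist":[0,0,0],"fingers":1},{"linear":[0.004,-0.0015,0],"twist":[0,0,0],"fingers":1},{"linear":[0.006,-0.002,0],"twist":[0,0,0],"fingers":1},{"linear":[0.008,-0.002,0],"twist":[0,0,0],"fingers":1},{"linear":[0.010,-0.002,0],"twist":[0,0,0],"fingers":1},{"linear":[0.012,-0.002,0],"twist":[0,0,0],"fingers":1},{"linear":[0.014,-0.002,0],"twist":[0,0,0],"fingers":1},{"linear":[0.016,-0.002,0],"twist":[0,0,0],"fingers":1}]' 40
python3 - <<'E'
from h import *
go([0.441,-0.0099,0.076],2.5)
p,d=snap('side','side10.png')
cv2.imwrite('pics/c10.png',cv2.resize(p[120:240,200:380,::-1],None,fx=4,fy=4,interpolation=2))
E
```

```text
time: 13.17
position: [0.435, -0.01, 0.0785]
tool_rot: [1.173, 1.234, -1.181]
ft_force: [-10.2, -0.4, 12.1]
grip_width: 0.003
t 13.17 pos [ 0.435  -0.01    0.0785] lin [0.0025 0.006  0.0002] tw [0.07 0.03 0.35] F [-10.2  -0.4  12.1] g 0.003
```

View pics/c10.png

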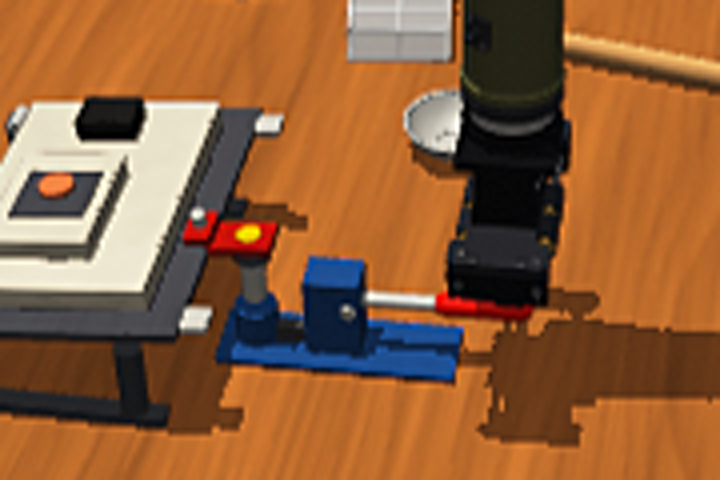

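```bash
python3 -m creep '[{"linear":[0.001,-0.001,0],"twist":[0,0,0],"fingers":1},{"linear":[0.002,-0.002,0],"twist":[0,0,0],"fingers":1},{"linear":[0.003,-0.003,0],"twist":[0,0,0],"fingers":1},{"linear":[0.004,-0.003,0],"twist":[0,0,0],"fingers":1},{"linear":[0.004,-0.003,0],"twist":[0,0,0],"fingers":1},{"linear":[0.004,-0.003,0],"twist":[0,0,0],"fingers":1}]' 40
python3 - <<'E'
from h import *
np.set_printoptions(precision=4,suppress=True)
go([0.441,-0.0099,0.076],2.5)
for cam in ['side','scene']:
    p,d=snap(cam,cam+'11.png');P=cloud(cam,d)
    hsv=cv2.cvtColor(p,cv2.COLOR_RGB2HSV);h,s,v=[hsv[...,i].astype(int) for i in range(3)]
    near=(abs(P[...,0]-0.57)<0.2)&(abs(P[...,1])<0.08)
    m=near&(h>20)&(h<33)&(s>180)&(v>150)&(P[...,2]>0.07)&(P[...,2]<.13)&(P[...,0]>.6);print(cam,'dot',m.sum(),P[m].mean(0))
    m=near&((h<6)|(h>174))&(s>150)&(P[...,0]<.52)&(P[...,2]<.1)&(P[...,2]>.03);print(' grip',m.sum(),P[m].mean(0),P[m].min(0),P[m].max(0))
    b=near&(h>100)&(h<120)&(s>110)
    for lo,hi in((.002,.015),(.075,.09)):
        Q=P[b&(P[...,2]>lo)&(P[...,2]<hi)][:,:2].astype(np.float32)
        if len(Q)>5:print(' blue',lo,len(Q),cv2.minAreaRect(Q),Q.min(0),Q.max(0))
E
```

```text
time: 13.72
position: [0.4347, -0.01, 0.0758]
tool_rot: [1.175, 1.23, -1.177]
ft_force: [-6.5, -0.6, 14.4]
grip_width: 0.006
t 13.72 pos [ 0.4347 -0.01    0.0758] lin [-0.0002  0.0063  0.0002] tw [0.08 0.04 0.02] F [-6.5 -0.6 14.4] g 0.006
side dot 18 [ 0.6428 -0.0003  0.1134]
 grip 86 [ 0.4559 -0.0014  0.0579] [ 0.4183 -0.0123  0.0476] [0.4939 0.0067 0.0675]
 blue 0.002 538 ((0.5731480717658997, -0.0003123655915260315), (0.19420556724071503, 0.06909826397895813), 4.369287967681885) [ 0.4763 -0.0403] [0.672  0.0385]
 blue 0.075 108 ((0.5753912925720215, -0.0009765364229679108), (0.044790688902139664, 0.035459183156490326), 6.072518348693848) [ 0.5526 -0.0208] [0.5985 0.0183]
scene dot 16 [0.643  0.0002 0.1117]
 grip 64 [ 0.4661 -0.0031  0.0606] [ 0.4278 -0.0138  0.0504] [0.4938 0.0049 0.0701]
 blue 0.002 205 ((0.5615445971488953, 0.0008514653891324997), (0.1663367599248886, 0.060599442571401596), 0.6499691605567932) [ 0.4784 -0.0302] [0.6445 0.0316]
 blue 0.075 76 ((0.5771591067314148, -0.0009471382945775986), (0.034122269600629807, 0.04042905569076538), 88.17681884765625) [ 0.5567 -0.0178] [0.5971 0.0166]
```

The trial stroke is complete: the dot rose from 0.087 to about 0.112, and the jack's block has not moved. I'll let go upwards.

```bash
python3 -m creep '[{"linear":[-0.01,0.001,0],"twist":[0,0,0],"fingers":1},{"linear":[-0.03,0.003,0],"twist":[0,0,0],"fingers":1},{"linear":[-0.06,0.01,0],"twist":[0,0,0],"fingers":1},{"linear":[-0.09,0.018,0],"twist":[0,0,0],"fingers":1},{"linear":[-0.09,0.018,0],"twist":[0,0,0],"fingers":1},{"linear":[-0.09,0.018,0],"twist":[0,0,0],"fingers":1},{"linear":[-0.09,0.018,0],"twist":[0,0,0],"fingers":1},{"linear":[-0.09,0.018,0],"twist":[0,0,0],"fingers":1}]' 40
python3 -m creep '[{"linear":[0,0,0],"twist":[0,0,0],"fingers":1},{"linear":[0,0,0],"twist":[0,0,0],"fingers":1},{"linear":[0,0,0],"twist":[0,0,0],"fingers":1},{"linear":[0,0,0],"twist":[0,0,0],"fingers":1},{"linear":[0,0,0],"twist":[0,0,0],"fingers":1},{"linear":[0,0,0],"twist":[0,0,0],"fingers":1},{"linear":[0,0,0],"twist":[0,0,0],"fingers":1},{"linear":[0,0,0],"twist":[0,0,0],"fingers":1}]' 40
python3 - <<'E'
from h import *
np.set_printoptions(precision=4,suppress=True)
go([0.453,-0.0093,0.16],2.5)
for cam in ['side','scene','wrist']:
    p,d=snap(cam,cam+'12.png');P=cloud(cam,d)
    if cam=='side': cv2.imwrite('pics/c12.png',cv2.resize(p[120:240,200:380,::-1],None,fx=4,fy=4,interpolation=2))
    hsv=cv2.cvtColor(p,cv2.COLOR_RGB2HSV);h,s,v=[hsv[...,i].astype(int) for i in range(3)]
    near=(abs(P[...,0]-0.57)<0.2)&(abs(P[...,1])<0.08)
    m=near&(h>20)&(h<33)&(s>180)&(v>150)&(P[...,2]>0.07)&(P[...,2]<.13)&(P[...,0]>.6)
    if m.any(): print(cam,'dot',m.sum(),P[m].mean(0))
    m=near&((h<6)|(h>174))&(s>150)&(P[...,0]<.52)&(P[...,2]<.14)&(P[...,2]>.03)
    if m.any(): print(' grip',m.sum(),P[m].mean(0),P[m].min(0),P[m].max(0))
    b=near&(h>100)&(h<120)&(s>110)
    for lo,hi in((.002,.015),(.075,.09)):
        Q=P[b&(P[...,2]>lo)&(P[...,2]<hi)][:,:2].astype(np.float32)
        if len(Q)>5:print(' blue',lo,len(Q),cv2.minAreaRect(Q),Q.min(0),Q.max(0))
E
```

```text
time: 14.48
position: [0.4514, -0.009, 0.1634]
tool_rot: [1.175, 1.232, -1.177]
ft_force: [-0.4, 1.1, -0.3]
grip_width: 0.008
time: 15.15
position: [0.4526, -0.0091, 0.165]
tool_rot: [1.176, 1.23, -1.176]
ft_force: [-1.4, -0.3, -0.4]
grip_width: 0.006
t 15.15 pos [ 0.4526 -0.0091  0.165 ] lin [0.005  0.0004 0.0002] tw [ 0.09  0.01 -0.  ] F [-1.4 -0.3 -0.4] g 0.006
side dot 16 [ 0.6405 -0.001   0.0869]
 grip 123 [ 0.4688 -0.0018  0.1109] [ 0.4344 -0.0115  0.0895] [0.504  0.0074 0.1312]
 blue 0.002 531 ((0.5733700394630432, -0.0005920901894569397), (0.19463273882865906, 0.07157420367002487), 3.042022466659546) [ 0.4761 -0.0392] [0.6721 0.0387]
 blue 0.075 116 ((0.6158016324043274, -0.01214323565363884), (0.04977131634950638, 0.13752484321594238), 70.11344146728516) [ 0.5524 -0.0589] [0.672  0.0229]
scene dot 15 [0.6407 0.0004 0.0867]
 grip 84 [ 0.4736 -0.0042  0.1096] [ 0.4397 -0.0176  0.0859] [0.5053 0.0055 0.1334]
 blue 0.002 235 ((0.5644498467445374, -0.0013419799506664276), (0.17323768138885498, 0.06228906661272049), 3.7612411975860596) [ 0.4775 -0.0351] [0.6493 0.0336]
 blue 0.075 78 ((0.5769891142845154, -0.0009938664734363556), (0.039380379021167755, 0.03580087050795555), 2.9150197505950928) [ 0.5565 -0.0198] [0.5968 0.0169]
 grip 2248 [ 0.4764 -0.009   0.1104] [ 0.4507 -0.0197  0.0931] [0.5047 0.001  0.1264]
 blue 0.002 4422 ((0.5534005761146545, -0.005350023508071899), (0.15179923176765442, 0.06221282482147217), 2.6330971717834473) [ 0.4764 -0.0391] [0.6303 0.0288]
 blue 0.075 3617 ((0.575372040271759, -0.004244139418005943), (0.04550536349415779, 0.036009445786476135), 3.0966150760650635) [ 0.5526 -0.0222] [0.5984 0.0148]
```

View pics/c12.png

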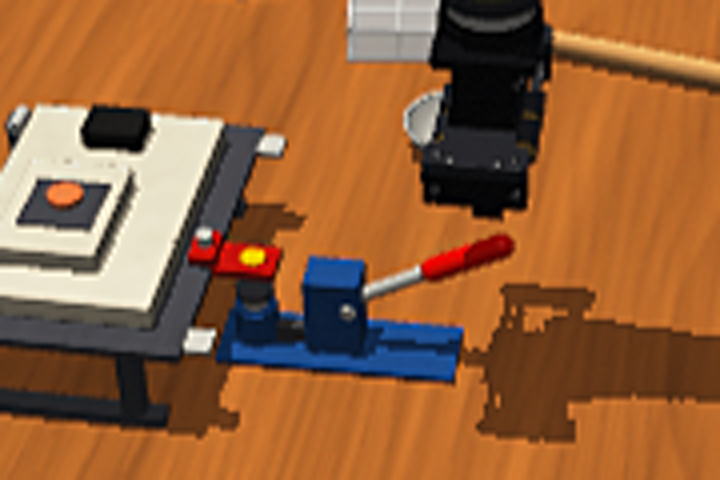

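View pics/wrist12.png

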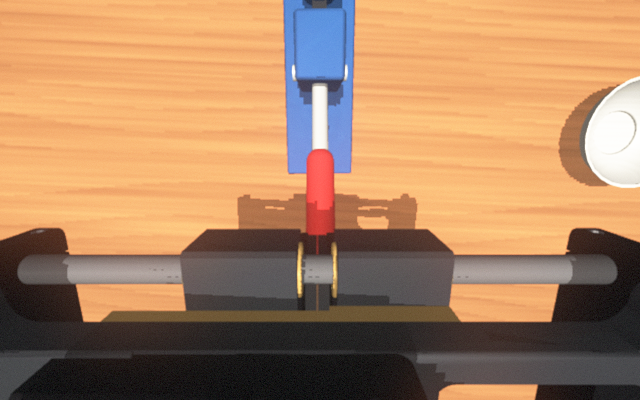

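The handle is back up, with the grip's height range of 0.09–0.131 as before. The hearth is at rest (dot 0.087), and the jack is still in place. Now the final push.

```bash
python3 -m creep '[{"linear":[0.008,-0.001,0],"twist":[0,0,0],"fingers":1},{"linear":[0.016,-0.001,0],"twist":[0,0,0],"fingers":1},{"linear":[0.021,-0.001,0],"twist":[0,0,0],"fingers":1},{"linear":[0.025,-0.002,0],"twist":[0,0,0],"fingers":1},{"linear":[0.028,-0.0035,0],"twist":[0,0,0],"fingers":1},{"linear":[0.031,-0.005,0],"twist":[0,0,0],"fingers":1},{"linear":[0.034,-0.0063,0],"twist":[0,0,0],"fingers":1},{"linear":[0.036,-0.0072,0],"twist":[0,0,0],"fingers":1}]' 40
python3 -m creep '[{"linear":[0.0022,-0.0009,0],"twist":[0,0,0],"fingers":1},{"linear":[0.0044,-0.0018,0],"twist":[0,0,0],"fingers":1},{"linear":[0.0066,-0.0027,0],"twist":[0,0,0],"fingers":1},{"linear":[0.0088,-0.0035,0],"twist":[0,0,0],"fingers":1},{"linear":[0.011,-0.0043,0],"twist":[0,0,0],"fingers":1},{"linear":[0.0132,-0.005,0],"twist":[0,0,0],"fingers":1},{"linear":[0.0154,-0.0057,0],"twist":[0,0,0],"fingers":1},{"linear":[0.0176,-0.0063,0],"twist":[0,0,0],"fingers":1}]' 40
python3 -c "
from h import *
go([0.435,-0.0099,0.076],2.5)"
```

```text
time: 15.97
position: [0.4447, -0.0095, 0.1286]
tool_rot: [1.175, 1.231, -1.177]
ft_force: [-3.5, -0.3, 4.4]
grip_width: 0.009
time: 16.63
position: [0.4391, -0.0098, 0.1119]
tool_rot: [1.175, 1.23, -1.176]
ft_force: [-5.9, -0.4, 12.3]
grip_width: 0.005
t 16.63 pos [ 0.4391 -0.0098  0.1119] lin [ 0.0359 -0.0041 -0.0001] tw [0.09 0.03 0.02] F [-5.9 -0.4 12.3] g 0.005
```

```bash
python3 -m creep '[{"linear":[0.002,-0.0004,0],"twist":[0,0,0],"fingers":1},{"linear":[0.004,-0.0008,0],"twist":[0,0,0],"fingers":1},{"linear":[0.006,-0.0011,0],"twist":[0,0,0],"fingers":1},{"linear":[0.008,-0.0014,0],"twist":[0,0,0],"fingers":1},{"linear":[0.01,-0.0017,0],"twist":[0,0,0],"fingers":1},{"linear":[0.012,-0.002,0],"twist":[0,0,0],"fingers":1},{"linear":[0.014,-0.0022,0],"twist":[0,0,0],"fingers":1},{"linear":[0.016,-0.0024,0],"twist":[0,0,0],"fingers":1}]' 40
python3 -m creep '[{"linear":[0.002,-0.0004,0],"twist":[0,0,0],"fingers":1},{"linear":[0.004,-0.0008,0],"twist":[0,0,0],"fingers":1},{"linear":[0.006,-0.001,0],"twist":[0,0,0],"fingers":1},{"linear":[0.008,-0.0012,0],"twist":[0,0,0],"fingers":1},{"linear":[0.010,-0.0014,0],"twist":[0,0,0],"fingers":1},{"linear":[0.012,-0.0015,0],"twist":[0,0,0],"fingers":1},{"linear":[0.014,-0.0015,0],"twist":[0,0,0],"fingers":1},{"linear":[0.016,-0.0015,0],"twist":[0,0,0],"fingers":1}]' 40
python3 -m creep '[{"linear":[0.001,-0.001,0],"twist":[0,0,0],"fingers":1},{"linear":[0.002,-0.0015,0],"twist":[0,0,0],"fingers":1},{"linear":[0.003,-0.002,0],"twist":[0,0,0],"fingers":1},{"linear":[0.004,-0.002,0],"twist":[0,0,0],"fingers":1},{"linear":[0.005,-0.002,0],"twist":[0,0,0],"fingers":1},{"linear":[0.005,-0.002,0],"twist":[0,0,0],"fingers":1},{"linear":[0.005,-0.002,0],"twist":[0,0,0],"fingers":1}]' 40
python3 -c "
from h import *
go([0.432,-0.0099,0.076],2.5)"
```

```text
time: 17.3
position: [0.4349, -0.01, 0.0952]
tool_rot: [1.173, 1.233, -1.18]
ft_force: [-10.0, -1.0, 11.9]
grip_width: 0.01
time: 17.97
position: [0.4336, -0.0101, 0.0792]
tool_rot: [1.174, 1.232, -1.179]
ft_force: [-8.7, -0.4, 13.3]
grip_width: 0.003
time: 18.55
position: [0.4332, -0.0101, 0.0755]
tool_rot: [1.175, 1.23, -1.177]
ft_force: [-7.6, -0.5, 18.8]
grip_width: -0.0
t 18.55 pos [ 0.4332 -0.0101  0.0755] lin [-0.0005 -0.0012 -0.0003] tw [0.08 0.06 0.05] F [-7.6 -0.5 18.8] g -0.0
```

```bash
python3 -m creep '[{"linear":[0,0,0],"twist":[0,0,0],"fingers":1},{"linear":[0,0,0],"twist":[0,0,0],"fingers":1},{"linear":[0,0,0],"twist":[0,0,0],"fingers":1},{"linear":[0,0,0],"twist":[0,0,0],"fingers":1},{"linear":[0,0,0],"twist":[0,0,0],"fingers":1},{"linear":[0,0,0],"twist":[0,0,0],"fingers":1}]' 40
python3 - <<'E'
from h import *
np.set_printoptions(precision=4,suppress=True)
go([0.432,-0.0099,0.0755],2.5)
for cam in ['side','scene','wrist']:
    p,d=snap(cam,cam+'13.png');P=cloud(cam,d)
    if cam=='side': cv2.imwrite('pics/c13.png',cv2.resize(p[120:240,200:380,::-1],None,fx=4,fy=4,interpolation=2))
    hsv=cv2.cvtColor(p,cv2.COLOR_RGB2HSV);h,s,v=[hsv[...,i].astype(int) for i in range(3)]
    near=(abs(P[...,0]-0.57)<0.2)&(abs(P[...,1])<0.08)
    m=near&(h>20)&(h<33)&(s>180)&(v>150)&(P[...,2]>0.07)&(P[...,2]<.13)&(P[...,0]>.6)
    if m.any(): print(cam,'dot',m.sum(),P[m].mean(0))
    m=near&((h<6)|(h>174))&(s>150)&(P[...,0]<.52)&(P[...,2]<.14)&(P[...,2]>.03)
    if m.any(): print(' grip',m.sum(),P[m].mean(0),P[m].min(0),P[m].max(0))
    b=near&(h>100)&(h<120)&(s>110)
    for lo,hi in((.002,.015),(.077,.087)):
        Q=P[b&(P[...,2]>lo)&(P[...,2]<hi)][:,:2].astype(np.float32)
        if len(Q)>5:print(' blue',lo,len(Q),cv2.minAreaRect(Q),Q.min(0),Q.max(0))
go([0.432,-0.0099,0.0755],2.5)
E
```

```text
time: 19.05
position: [0.4332, -0.0101, 0.0754]
tool_rot: [1.175, 1.23, -1.177]
ft_force: [-7.6, -0.0, 18.3]
grip_width: 0.004
t 19.05 pos [ 0.4332 -0.0101  0.0754] lin [-0.0001 -0.0012 -0.0003] tw [0.08 0.06 0.05] F [-7.6 -0.  18.3] g 0.004
side dot 19 [ 0.6433 -0.0012  0.1129]
 grip 95 [0.4558 0.0051 0.0641] [ 0.4075 -0.0133  0.0489] [0.494  0.0798 0.1372]
 blue 0.002 540 ((0.5738829374313354, -0.00043646618723869324), (0.19489794969558716, 0.07114691287279129), 3.5387990474700928) [ 0.4766 -0.0403] [0.6713 0.0388]
 blue 0.077 98 ((0.5748262405395508, 0.0008560027927160263), (0.04440605640411377, 0.037404049187898636), 11.112638473510742) [ 0.5527 -0.0193] [0.5972 0.0191]
scene dot 16 [0.6431 0.0007 0.1125]
 grip 64 [ 0.4661 -0.003   0.0604] [ 0.4284 -0.0146  0.0506] [0.4936 0.0051 0.0692]
 blue 0.002 197 ((0.561836838722229, 0.0008863843977451324), (0.16761434078216553, 0.06109774485230446), 0.025163277983665466) [ 0.478  -0.0297] [0.6456 0.0315]
 blue 0.077 68 ((0.5776060819625854, -0.0002516135573387146), (0.040815260261297226, 0.03260228410363197), 5.270268440246582) [ 0.5577 -0.0182] [0.5971 0.0168]
 grip 2907 [ 0.4663 -0.0095  0.0623] [ 0.4403 -0.0205  0.0541] [0.494  0.0707 0.1392]
 blue 0.002 7677 ((0.5277883410453796, -0.006821930408477783), (0.09906700998544693, 0.06267742812633514), 2.7626373767852783) [ 0.4794 -0.0388] [0.5788 0.0267]
t 19.2 pos [ 0.4332 -0.0101  0.0755] lin [-0.     -0.0012 -0.0003] tw [0.08 0.06 0.05] F [-8.4 -0.6 17.1] g 0.008
```

View pics/c13.png

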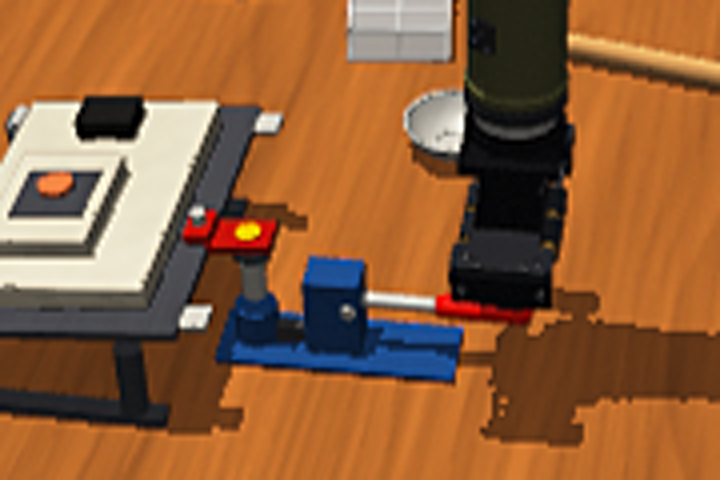

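View pics/scene13.png

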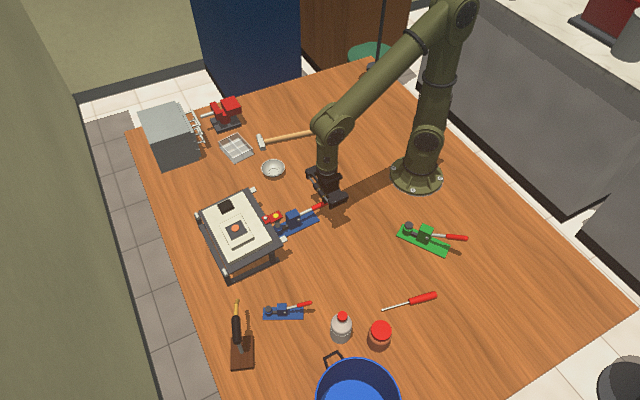

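The side view shows the handle level, the lug raised on the saddle and the fingers on the grip's end. The scene view shows the other things on the bench where they were. The force is steady at about 17–18 N, so I'm handing in.

```bash
python3 -c "
from h import *
print(job.close_job()); s=readout.get_state(); print(s['time'],s['position'],s['ft_force'])"
```

```text
the job is handed in; nothing more can be done
None
the job is handed in; nothing more can be done
```

The jack is under the lift lug and holding the hearth up, with the robot still pressing the handle fully down when I handed in. The hand-in gave no verdict.

- **Placing:** I picked up the larger blue jack by its grip block and set it flat on the bench. By my measurement its saddle was about 1–2 mm from the lift point.
- **Trial stroke:** With the fingers shut, I pushed the handle fully down; the lug's dot rose from 0.087 to about 0.112 m. I then let it come all the way up, and the hearth went back to rest.
- **Final hold:** I pushed the handle down again and held it at its stop.

**Last checks, at about 19.2 s of the 58 s:**
- The handle was level, with the grip centre line at about 55 mm, and the dot was at about 0.1127 m (0.087 m at rest).
- The fingers pushed down with a steady 17–18 N. The jack's position was unchanged within measurement.
- I saw no robot contact with the hearth, and in the pictures the other things on the bench were where they started.

**Disagreements:**
- A sideways drag of 8–10 N from friction at the grip stayed during both strokes, even though I moved the arm back to relieve it. It did not visibly shift the jack.
- The networks' lift-point readings were up to about 8 mm off my value in y, so I used the colour and depth measurement instead.

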